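# Load wooden balls into the drying tray and close it with the dust hood

## Robot

A 6-joint arm with a two-finger parallel gripper is mounted at the origin on the work surface. World frame = base frame: x ahead of the robot, y to its left, z up, the work surface at z = 0. Lengths are in mm, angles in degrees, forces in N, time in s.
With the tool pointing down it reaches from about 350 to 850 mm from the base axis. Payload 8.1 kg.
Tool frame: the origin (TCP) lies at the very end of the fingers, on their centre line; the grasp point (between the pads) lies 19 mm behind it (pinch_z is the z of the grasp point in the tool frame, in mm); z points along the fingers, y is the direction in which the jaws open and shut (so a half turn about z gives the same grasp; the last joint's range is limited). The gripper opens to 85 mm and grips with 20 to 120 N. Pads are 22 mm wide; open, the fingers measure 114 mm over their backs; the gripper's body (76 mm by 85 mm) begins 54 mm behind the grasp point. The pads swing forward as they close: fully open they stand 13 mm farther back than shut.
Start: joints at [-77.143, 7.471, 85.268, -0, 87.261, -4.893], TCP at [182.941, -571.435, 195.592] pointing down, gripper open.
Joint ranges: [-169.43, 169.43], [-51.17, 129.36], [1.28, 143.12], [-76.62, 256.62], [0, 156.53], [-152.29, 152.29]. Speed limits (degrees/s): [136.94, 136.94, 159.86, 180, 180, 180].

## Interface

Orientations are given as [roll, pitch, yaw] about the fixed x, y, z axes, in that order (R = Rz(yaw) Ry(pitch) Rx(roll)).
In Python, from bench import * gives the robot as it stands.
- The arm moves only by the shell command python3 -m creep 'ROWS' [FORCE]. ROWS is a JSON object of lists of equal length, an entry for each row: "translation": the shift along the tool's x, y, z in mm, a list of three; "rotation": the turn, a rotation vector about the tool's x, y, z in rad, a list of three; "claw": the finger opening in mm, from 0 to 85.4. In form: {"translation": [[dx, dy, dz], ...], "rotation": [[ax, ay, az], ...], "claw": [claw, ...]}. A call has 1 to 10 rows; each row shifts and turns the commanded pose from where the row before left it, along the tool's axes as they then stand; what a row does not reach is not made up. A row lasts 1/10 s, in which the tool goes at most 50 mm and 8.59 degrees, less where a joint would pass 70% of its speed; a pose out of reach is approached as far as the arm can. A call is refused whole if a number of a shift passes 50 or a number of a turn 0.15, either way. A call with a gripper value outside its range is refused whole. The fingers move at their own pace and stop on an object; FORCE is the grip in N (left out, the last holds). Time passes only in rows, so rows that do not move let the fingers close. It gives the time, the measured TCP pose, the force and the opening at its end, in the units of the state.
- sense(): the state, without advancing time (a new reading comes with each control period).
- snapshot(name): name is "side" or "top" or "wrist"; returns a dict with "frame" (480x640x3 uint8, red, green, blue), "intrinsics" (3x3 intrinsics, pixels), "extrinsics" (4x4, takes a point from camera to world coordinates). Camera axes: x right, y up, looking along -z (the intrinsics and any distortion apply to the point x, -y, -z); pixel columns grow to the right and rows downward; lengths in mm; the calibration is good to about 2 mm. A picture is of the moment at which its call begins. There is no depth.
- hand_in(): hands the job in, once; it reports no verdict.
The state is a dict: "time": time; "joint_pos": joint angles; "qd": joint speeds; "joint_efforts": joint torques, N m; "tool_pos": TCP position; "tcp_rot": TCP orientation; "ft_force": force on the tool from outside, world axes, zero at the start; "wrist_torque": the same for the moment, N m; "finger_gap": finger opening in mm.
Only numpy, scipy, OpenCV 4.12 (cv2) and the standard library are available. Lean on these libraries where they do the work, as an engineer would, in place of code of your own. Each camera call takes 0.05 s, during which the arm holds its last target.

## Task

Lift the clear dust hood off the drying tray and stand it on the black rubber pad, then set every wooden ball from the dark drip tray into a dimple of the tray, one ball to a dimple. When all of them sit still in dimples, put the hood back squarely on the tray so that its walls stand level on the tray's lip, centred all round. Leave the bottles, jars, funnel and tape where they are.

Things in the scene. Friction and masses are not known exactly. Their poses are not given: they have to be found in the camera images.
- tray: drying tray, fixed: grey board 210 x 210 mm, origin at its underside's centre. Its floor, 20 mm above the table, has five round dimples (38 mm across, 11 deep): one at the centre, four at +-56 mm in x and y. Round the edge a lip 12 mm wide, its flat top 28 mm above the table (8 above the floor). Tray and pad stand left and right of the drip tray and change places between starts.
- dimple1 (a point): where the centre of a ball lies when it sits in the dimple at x -56, y -56 mm of the tray's frame: 19 mm above the tray's floor, 39 mm above the table.
- dimple2 (a point): where the centre of a ball lies when it sits in the dimple at x -56, y +56 mm of the tray's frame: 19 mm above the tray's floor, 39 mm above the table.
- dimple3 (a point): where the centre of a ball lies when it sits in the dimple at the middle of the tray's frame: 19 mm above the tray's floor, 39 mm above the table.
- dimple4 (a point): where the centre of a ball lies when it sits in the dimple at x +56, y -56 mm of the tray's frame: 19 mm above the tray's floor, 39 mm above the table.
- dimple5 (a point): where the centre of a ball lies when it sits in the dimple at x +56, y +56 mm of the tray's frame: 19 mm above the tray's floor, 39 mm above the table.
- hood: loose clear dust hood, white edging, open below: 206 x 206 mm, walls 6 mm, roof 56 mm up, about 0.45 kg. Origin: centre of its open underside, z up, x, y along its sides. Black bar handle on the roof along the hood's y: 112 mm long, 14 wide, 14 high, bar centre 84 mm above the origin, a post at each end. Starts standing on the tray's lip (origin 28 mm above the table). Any quarter turn fits.
- pad: black rubber pad, 240 x 240 x 3 mm, fixed flat on the table, empty at the start; origin at the centre of its underside, x and y along its sides.
- driptray: shallow dark sheet-steel drip tray, fixed, 290 mm (x) x 170 mm (y), floor 4 mm thick, walls 4 mm thick and 20 mm tall in all; origin at the centre of its underside. It holds the balls at the start.
- ball1: plain wooden ball, 54 mm in diameter, about 55 g; origin at its centre (its axes mean nothing: it rolls). It starts on the floor of the shallow drip tray; absent in some starts (None from the first reading). A knock can send it rolling, also out of a dimple.
- ball2: plain wooden ball, 54 mm in diameter, about 55 g; origin at its centre (its axes mean nothing: it rolls). It starts on the floor of the shallow drip tray; absent in some starts (None from the first reading). A knock can send it rolling, also out of a dimple.
- ball3: plain wooden ball, 54 mm in diameter, about 55 g; origin at its centre (its axes mean nothing: it rolls). It starts on the floor of the shallow drip tray; absent in some starts (None from the first reading). A knock can send it rolling, also out of a dimple.
- ball4: plain wooden ball, 54 mm in diameter, about 55 g; origin at its centre (its axes mean nothing: it rolls). It starts on the floor of the shallow drip tray; absent in some starts (None from the first reading). A knock can send it rolling, also out of a dimple.
- ball5: plain wooden ball, 54 mm in diameter, about 55 g; origin at its centre (its axes mean nothing: it rolls). It starts on the floor of the shallow drip tray; absent in some starts (None from the first reading). A knock can send it rolling, also out of a dimple.
- bottle_a: squeeze bottle 60 mm across, 140 mm tall, standing; bystander. Origin: centre of its foot.
- bottle_b: another squeeze bottle, same size; bystander.
- jar_a: low closed jar, 64 mm across, 65 mm tall; bystander. Origin: centre of its foot.
- jar_b: low closed jar, 70 mm across, 70 mm tall; bystander. Origin: centre of its foot.
- funnel: funnel standing mouth down, 90 mm across, 85 mm tall; bystander. Origin: centre of its foot.
- tape: roll of tape lying flat, 100 mm across, 30 mm tall; bystander. Origin: centre of its underside.
Not all that is in view belongs to the job. Leave any purple look-alike of the ball1 alone.

How it is judged (in metres and radians):
On the way, in this order (a step that is already met when the one before it is completed fails the run):
1. the hood stands on the pad, let go (horizontal distance between hood and pad below 0.045 m and height (world z) of hood below 0.008 m and angle between hood's own z axis and vertical below 0.05 rad and linear speed of hood below 0.03 m/s and contact force between the fingers and hood below 0.1 N), for 0.2 s.
2. with the hood on the pad, every ball rests in a dimple of the tray, let go (all of step 1 and (distance between ball1 and dimple1 below 0.006 m or distance between ball1 and dimple2 below 0.006 m or distance between ball1 and dimple3 below 0.006 m or distance between ball1 and dimple4 below 0.006 m or distance between ball1 and dimple5 below 0.006 m) and linear speed of each of ball1, ball2, ball3, ball4, ball5 below 0.03 m/s and (distance between ball2 and dimple1 below 0.006 m or distance between ball2 and dimple2 below 0.006 m or distance between ball2 and dimple3 below 0.006 m or distance between ball2 and dimple4 below 0.006 m or distance between ball2 and dimple5 below 0.006 m) and (distance between ball3 and dimple1 below 0.006 m or distance between ball3 and dimple2 below 0.006 m or distance between ball3 and dimple3 below 0.006 m or distance between ball3 and dimple4 below 0.006 m or distance between ball3 and dimple5 below 0.006 m) and (distance between ball4 and dimple1 below 0.006 m or distance between ball4 and dimple2 below 0.006 m or distance between ball4 and dimple3 below 0.006 m or distance between ball4 and dimple4 below 0.006 m or distance between ball4 and dimple5 below 0.006 m) and (distance between ball5 and dimple1 below 0.006 m or distance between ball5 and dimple2 below 0.006 m or distance between ball5 and dimple3 below 0.006 m or distance between ball5 and dimple4 below 0.006 m or distance between ball5 and dimple5 below 0.006 m) and contact force between the fingers and ball1 below 0.1 N and contact force between the fingers and ball2 below 0.1 N and contact force between the fingers and ball3 below 0.1 N and contact force between the fingers and ball4 below 0.1 N and contact force between the fingers and ball5 below 0.1 N), for 0.2 s.
At the end, for the whole second after the job is handed in: Every ball present rests in a dimple (centre within 6 mm of the seated place) and the hood stands level on the tray's lip, centred within 6 mm, square within 0.06 rad (any quarter turn), at rest and let go ((distance between ball1 and dimple1 below 0.006 m or distance between ball1 and dimple2 below 0.006 m or distance between ball1 and dimple3 below 0.006 m or distance between ball1 and dimple4 below 0.006 m or distance between ball1 and dimple5 below 0.006 m) and linear speed of each of ball1, ball2, ball3, ball4, ball5 below 0.03 m/s and (distance between ball2 and dimple1 below 0.006 m or distance between ball2 and dimple2 below 0.006 m or distance between ball2 and dimple3 below 0.006 m or distance between ball2 and dimple4 below 0.006 m or distance between ball2 and dimple5 below 0.006 m) and (distance between ball3 and dimple1 below 0.006 m or distance between ball3 and dimple2 below 0.006 m or distance between ball3 and dimple3 below 0.006 m or distance between ball3 and dimple4 below 0.006 m or distance between ball3 and dimple5 below 0.006 m) and (distance between ball4 and dimple1 below 0.006 m or distance between ball4 and dimple2 below 0.006 m or distance between ball4 and dimple3 below 0.006 m or distance between ball4 and dimple4 below 0.006 m or distance between ball4 and dimple5 below 0.006 m) and (distance between ball5 and dimple1 below 0.006 m or distance between ball5 and dimple2 below 0.006 m or distance between ball5 and dimple3 below 0.006 m or distance between ball5 and dimple4 below 0.006 m or distance between ball5 and dimple5 below 0.006 m) and contact force between the fingers and ball1 below 0.1 N and contact force between the fingers and ball2 below 0.1 N and contact force between the fingers and ball3 below 0.1 N and contact force between the fingers and ball4 below 0.1 N and contact force between the fingers and ball5 below 0.1 N and horizontal distance between hood and tray below 0.006 m and z of hood in the frame of tray between 0.024 and 0.032 m and angle between hood's own z axis and vertical below 0.03 rad and (angle between the x axis of hood and the x axis of tray, either way round below 0.06 rad or angle between the x axis of hood and the y axis of tray, either way round below 0.06 rad) and linear speed of hood below 0.02 m/s and contact force between the fingers and hood below 0.1 N); the robot touches nothing.
It fails at once if a bystander (bottle, jar, funnel, tape) is shoved more than 5 cm or knocked over (distance of any of bottle_a, bottle_b, jar_a, jar_b, funnel, tape from where it was at the start of the episode above 0.05 m or angle between any of bottle_a, bottle_b, jar_a, jar_b, funnel, tape's own z axis and vertical above 0.6 rad).
Of ball1, ball2, ball3, ball4, ball5 only 4 to 5 are there at a start; the rules pass over those that are not, and their reading is None.
At some moment in a run one of ball1, ball2, ball3, ball4, ball5 may be knocked a few centimetres aside while the robot is not near it.
It also fails if it takes over 210 s, if anything falls off the work surface, if the arm or the gripper's body presses on something with over 40 N, if the wrist force passes 120 N, or if a joint passes its speed limit or range.

## Working session

There is one attempt and no reset: what is moved stays moved. The work goes in short steps, Python scripts to look and compute and a shell command to move; the robot and the scene stay as the last step left them, time stands still between calls to the robot, and variables do not carry over. Pictures are saved under pics/ and viewed, and the job is handed in when it is done.

```bash
ls; mkdir -p pics
cat > h.py <<'E'
from bench import *
import numpy as np, cv2
def shot(n,f):
    s=snapshot(n); cv2.imwrite('pics/'+f+'.png',s['frame'][:,:,::-1]); return s
def proj(s,p):
    E=np.array(s['extrinsics']);K=np.array(s['intrinsics'])
    c=np.linalg.inv(E)@np.append(p,1); q=K@np.array([c[0],-c[1],-c[2]]); return q[:2]/q[2]
def ray(s,uv,z):
    E=np.array(s['extrinsics']);K=np.array(s['intrinsics'])
    d=np.linalg.inv(K)@np.array([uv[0],uv[1],1]); d=E[:3,:3]@np.array([d[0],-d[1],-d[2]]); o=E[:3,3]
    return o+d*(z-o[2])/d[2]
E
python3 - <<'E'
from h import *
print(sense())
for n in ['top','side','wrist']:
    s=shot(n,n+'0'); print(n,s['frame'].shape,s['intrinsics'],np.round(s['extrinsics'],3).tolist(),[k for k in s])
E
```

```text
pics
{'time': 0.0, 'joint_pos': array([-7.71421804e+01,  7.51582346e+00,  8.53303051e+01,  3.44156568e-03,
        8.72610121e+01, -4.89485503e+00]), 'qd': array([ 0.03376834,  0.03849596, -0.03621434, -0.02838551,  0.06327378,
        0.01517392]), 'joint_efforts': array([ 1.75577494e-03, -5.69391096e+01, -5.00549805e+01, -1.43163466e-04,
        1.48995803e-02,  6.39242148e-05]), 'tool_pos': array([ 182.83332208, -570.81472464,  194.52720279]), 'tcp_rot': array([-1.79893543e+02, -1.25668180e-02,  1.77524953e+01]), 'ft_force': array([0.43037782, 0.54562289, 0.04877366]), 'wrist_torque': array([-0.00368893, -0.00989645, -0.01138773]), 'finger_gap': 85.15997165570698}
top (480, 640, 3) [[551.44497195   0.         325.42561406]
 [  0.         551.44497195 240.93240358]
 [  0.           0.           1.        ]] [[-0.013, 0.99, -0.14, 326.936], [-1.0, -0.014, -0.009, -15.825], [-0.011, 0.14, 0.99, 1521.061], [0.0, 0.0, 0.0, 1.0]] ['frame', 'intrinsics', 'extrinsics']
side (480, 640, 3) [[523.00663613   0.         311.59794518]
 [  0.         523.00663613 245.31848778]
 [  0.           0.           1.        ]] [[0.908, 0.294, -0.3, 161.513], [-0.42, 0.64, -0.643, -829.881], [0.003, 0.71, 0.704, 959.529], [0.0, 0.0, 0.0, 1.0]] ['frame', 'intrinsics', 'extrinsics']
wrist (480, 640, 3) [[368.68054034   0.         315.95181282]
 [  0.         368.68054034 239.64199411]
 [  0.           0.           1.        ]] [[0.304, 0.901, 0.308, 261.451], [-0.953, 0.288, 0.097, -545.751], [-0.002, -0.323, 0.946, 371.855], [0.0, 0.0, 0.0, 1.0]] ['frame', 'intrinsics', 'extrinsics']
```

View pics/top0.png

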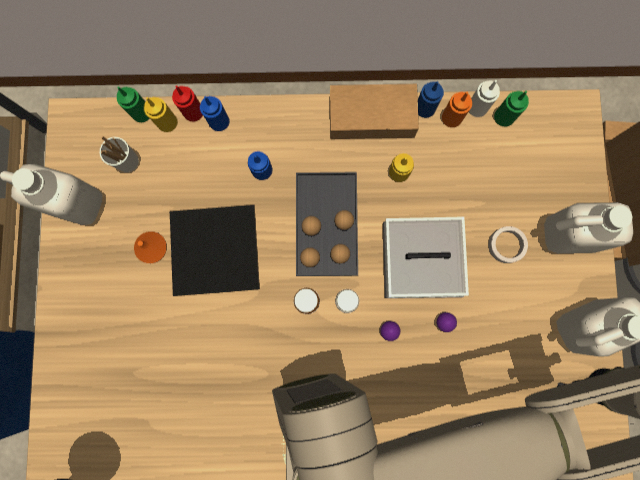

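View pics/side0.png

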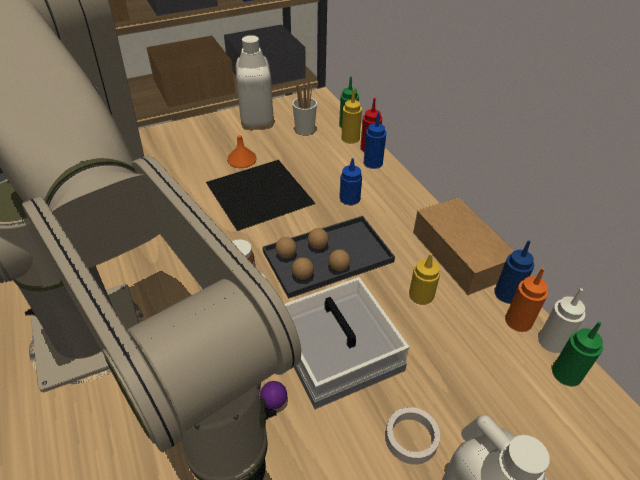

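The top view shows the hood on the tray, with its handle at (427,256). The pad is black at (215,250), the drip tray is at (327,224), and it holds four wooden balls at (311,226), (344,220), (310,258) and (340,254). The purple balls at (390,331) and (446,322) are the look-alikes, so I'll leave them alone. Next I'll measure positions.

```bash
cat >> h.py <<'E'
def rects(m,z,s,amin=100):
    out=[]
    cs,_=cv2.findContours(m.astype(np.uint8),cv2.RETR_EXTERNAL,cv2.CHAIN_APPROX_NONE)
    for c in cs:
        if cv2.contourArea(c)<amin: continue
        P=np.array([ray(s,p,z)[:2] for p in c[:,0].astype(float)],np.float32)
        r=cv2.minAreaRect(P); M=c[:,0].mean(0)
        out.append((M.round(),np.round(r[0],1),np.round(r[1],1),round(r[2],2)))
    return out
def balls(s,z=31):
    f=s['frame'].astype(int);h=cv2.cvtColor(s['frame'],cv2.COLOR_RGB2HSV)
    return h
E
python3 - <<'E'
from h import *
s=snapshot('top');f=s['frame']
h=cv2.cvtColor(f,cv2.COLOR_RGB2HSV)
for p in [(311,226),(320,200),(215,250),(427,256),(425,220),(405,250),(386,257),(385,257),(384,257),(383,257),(380,257),(425,297),(425,299),(250,300)]: print(p,f[p[1],p[0]],h[p[1],p[0]])
big=cv2.resize(f[150:350,280:500],None,fx=3.6,fy=3,interpolation=cv2.INTER_CUBIC) if 0 else cv2.resize(f[160:345,290:500],None,fx=3.2,fy=3.2,interpolation=cv2.INTER_CUBIC)
cv2.imwrite('pics/crop0.png',big[:,:,::-1])
m=np.zeros(f.shape[:2],bool)
dark=f.max(2)<40
box=np.zeros_like(dark);box[190:310,150:280]=1
print('pad',rects(dark&box,3,s))
box[:]=0;box[240:272,400:456]=1
print('handle',rects(dark&box,119,s,50))
E
```

```text
(311, 226) [178 134  87] [ 15 130 178]
(320, 200) [83 79 81] [165  12  83]
(215, 250) [34 32 30] [15 30 34]
(427, 256) [36 34 37] [140  21  37]
(425, 220) [197 195 176] [ 27  27 197]
(405, 250) [173 168 155] [ 22  27 173]
(386, 257) [99 95 85] [21 36 99]
(385, 257) [84 78 72] [15 36 84]
(384, 257) [56 56 54] [30  9 56]
(383, 257) [79 65 47] [ 17 103  79]
(380, 257) [188 152 102] [ 17 117 188]
(425, 297) [137 122 101] [ 17  67 137]
(425, 299) [201 163 111] [ 17 114 201]
(250, 300) [203 160 111] [ 16 116 203]
pad [(array([213., 250.]), array([521.8, 310.2]), array([235.4, 235.9]), 3.73)]
handle []
```

View pics/crop0.png

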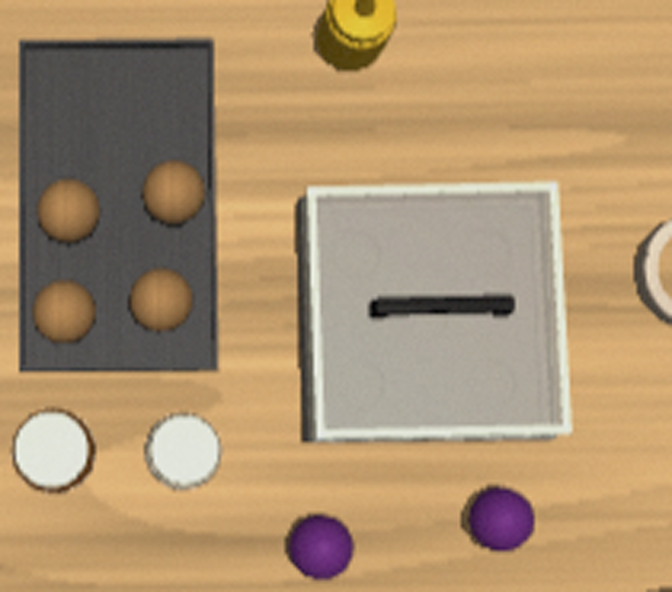

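The enlarged crop shows four brown wooden balls inside the dark drip tray. The two purple balls outside it are decoys. The handle runs left to right in the image, along world y.

```bash
cat >> h.py <<'E'
def bl(s,z=31,box=(170,280,293,362)):
    h=cv2.cvtColor(s['frame'],cv2.COLOR_RGB2HSV)
    m=(h[...,0]>8)&(h[...,0]<22)&(h[...,1]>95)
    b=np.zeros_like(m);b[box[0]:box[1],box[2]:box[3]]=1
    m=cv2.morphologyEx((m&b).astype(np.uint8),cv2.MORPH_OPEN,np.ones((5,5),np.uint8))
    out=[]
    for c in cv2.findContours(m,cv2.RETR_EXTERNAL,cv2.CHAIN_APPROX_NONE)[0]:
        (x,y),r=cv2.minEnclosingCircle(c); out.append((round(x,1),round(y,1),round(r,1),np.round(ray(s,(x,y),z)[:2],1).tolist()))
    return out
E
python3 - <<'E'
from h import *
s=snapshot('top');f=s['frame'];h=cv2.cvtColor(f,cv2.COLOR_RGB2HSV)
box=np.zeros(f.shape[:2],bool);box[240:272,400:456]=1
print('handle',rects((f.max(2)<90)&box,115,s,30))
box[:]=0;box[205:305,380:475]=1
w=(f.min(2)>185)&box
print('edging',rects(w,84,s,30))
t=(h[...,1]<75)&box
print('hood+tray at 84 / 28',rects(t,84,s),rects(t,20,s))
box[:]=0;box[165:285,288:365]=1
print('drip',rects((h[...,1]<60)&(f.max(2)<120)&box,20,s,1000))
print(bl(s,31,(176,272,299,354)))
# side handle
s=snapshot('side');f=s['frame']
box=np.zeros(f.shape[:2],bool);box[290:352,318:362]=1
print('handle side',rects((f.max(2)<70)&box,115,s,30))
box[:]=0;box[215:295,260:400]=1
print(bl(s,31,(220,290,265,390)))
E
```

```text
handle [(array([428., 255.]), array([ 485.7, -263.5]), array([115.3,  15.5]), 89.21)]
edging [(array([427., 257.]), array([ 485.3, -266.5]), array([206.2, 205.4]), 0.41)]
hood+tray at 84 / 28 [(array([425., 258.]), array([ 484.5, -261.7]), array([211.8, 216.7]), 0.28)] [(array([425., 258.]), array([ 491.5, -272.7]), array([221.2, 226.4]), 0.28)]
drip [(array([326., 224.]), array([588.4,  -4.8]), array([167.8, 287. ]), 89.64)]
[(309.7, 257.0, 9.7, [494.1, 41.6]), (339.8, 253.2, 9.7, [503.3, -40.6]), (310.9, 225.4, 9.7, [581.2, 37.4]), (343.9, 219.6, 9.7, [595.9, -53.4])]
handle side [(array([341., 322.]), array([ 481. , -276.9]), array([ 25.5, 129.3]), 0.36)]
[(377.3, 277.0, 16.8, [653.8, -143.8]), (272.5, 276.0, 15.0, [428.7, -36.9]), (302.1, 268.3, 11.0, [503.0, -43.4]), (338.8, 260.2, 11.1, [595.7, -56.4]), (379.5, 231.5, 14.9, [738.0, -8.9]), (298.5, 231.5, 35.4, [547.3, 78.6])]
```

Measured centres are:

| Item | Position (mm) |
|---|---|
| Hood | about (485.5, -265), yaw about 0, size 206 as given |
| Pad | (522, 310) |
| Drip tray | (588, -5) |

Ball positions agree between the two views. I'll turn the tool to yaw 90 (jaws along world x), then travel.

```bash
python3 -m creep '{"translation":[[0,0,-5],[0,0,-5],[0,0,0],[0,0,0],[0,0,0],[0,0,0],[0,0,0],[0,0,0],[0,0,0],[0,0,0]],"rotation":[[0,0,-0.14],[0,0,-0.14],[0,0,-0.14],[0,0,-0.14],[0,0,-0.14],[0,0,-0.14],[0,0,-0.14],[0,0,-0.14],[0,0,-0.14],[0,0,0]],"claw":[85,85,85,85,85,85,85,85,85,85]}'
python3 -m creep '{"translation":[[30,30,0],[30,30,0],[30,30,0],[30,30,0],[30,30,0],[30,30,0],[30,30,0],[30,30,0],[30,30,0],[0,0,0]],"rotation":[[0,0,0],[0,0,0],[0,0,0],[0,0,0],[0,0,0],[0,0,0],[0,0,0],[0,0,0],[0,0,0],[0,0,0]],"claw":[85,85,85,85,85,85,85,85,85,85]}'
python3 -c "
from h import *
s=shot('wrist','w1');print(sense()['tool_pos'],sense()['tcp_rot'])"
```

```text
time: 1.3
tool_pos: [182.9, -571.4, 205.5]
tcp_rot: [-180.0, -0.0, 90.1]
ft_force: [0.4, 0.3, 0.4]
finger_gap: 85.2
time: 2.3
tool_pos: [456.2, -297.9, 205.6]
tcp_rot: [179.9, -0.1, 90.0]
ft_force: [-0.4, -0.0, -0.7]
finger_gap: 85.2
[ 454.65515111 -299.7826806   205.58336886] [ 1.79990689e+02 -1.26658873e-02  8.99503695e+01]
```

View pics/w1.png

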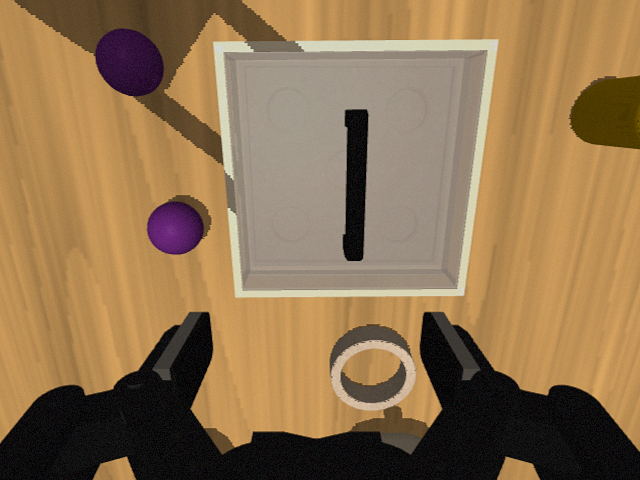

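```bash
cat >> h.py <<'E'
def hand(s,z=118,box=(95,275,330,385)):
    f=s['frame'];b=np.zeros(f.shape[:2],bool);b[box[0]:box[1],box[2]:box[3]]=1
    return rects((f.max(2)<60)&b,z,s,200)
def edge(s,z=84,box=(20,310,190,520),th=185):
    f=s['frame'];b=np.zeros(f.shape[:2],bool);b[box[0]:box[1],box[2]:box[3]]=1
    return rects((f.min(2)>th)&b,z,s,500)
E
python3 - <<'E'
from h import *
s=snapshot('wrist')
print(hand(s),edge(s))
for i in range(3):
  snapshot('wrist');print(sense()['tool_pos'])
E
```

```text
[(array([358., 180.]), array([ 483.4, -267. ]), array([ 15.8, 109.8]), 0.44)] [(array([227.,  97.]), array([ 394.1, -215. ]), array([99.5, 25.4]), 89.92), (array([355.,  42.]), array([ 479.5, -167.3]), array([ 6.5, 84.1]), 89.92)]
[ 452.98418303 -301.86127488  205.52841469]
[ 452.61628702 -302.32993592  205.52695723]
[ 452.44370063 -302.6465531   205.56586951]
```

The wrist view shows the handle at pixel (356,185), which maps to (483.4, -267) and agrees with the top view within 2-3 mm. I'm going to (484.5, -266), descending and closing.

```bash
python3 -m creep '{"translation":[[18,16,0],[17.5,15.5,0],[0,0,0],[0,0,30],[0,0,30],[0,0,20],[0,0,15],[0,0,10],[0,0,5],[0,0,0]],"rotation":[[0,0,0],[0,0,0],[0,0,0],[0,0,0],[0,0,0],[0,0,0],[0,0,0],[0,0,0],[0,0,0],[0,0,0]],"claw":[85,85,85,85,85,85,85,85,85,85]}'
python3 -c "
from h import *
s=shot('wrist','w2');print(sense()['tool_pos'],sense()['tcp_rot'])"
```

```text
time: 3.55
tool_pos: [484.6, -266.6, 95.6]
tcp_rot: [-180.0, -0.0, 89.9]
ft_force: [-0.5, -0.2, 0.1]
finger_gap: 84.9
[ 485.02742321 -266.69480483   96.25251424] [1.79958838e+02 2.91459644e-02 8.99251693e+01]
```

View pics/w2.png

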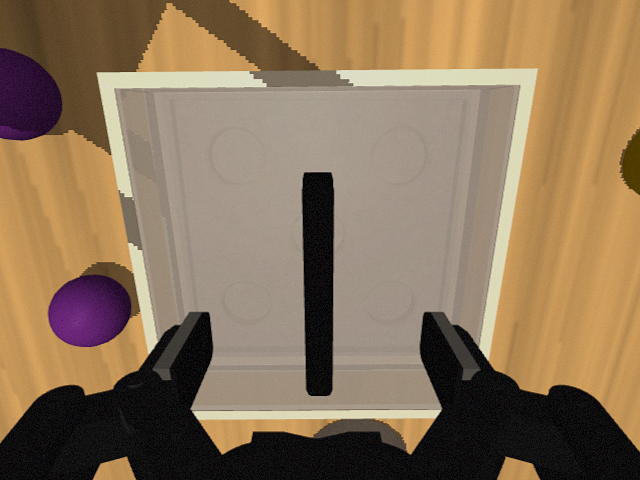

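Run:
```python
from h import *
s=snapshot('wrist');t=sense()['tool_pos']
print(t,proj(s,t),proj(s,t+[0,0,19]),hand(s,118,(160,400,295,345)))
for y in (-210,-266,-322): print(y,proj(s,np.array([484.5,y,119])))
print(np.round(s['extrinsics'],3))
```

```text
[ 485.29217541 -266.77089789   96.65256593] [317.97531162 280.9677079 ] [318.19982806 298.0413132 ] [(array([317., 281.]), array([ 484.9, -263.9]), array([ 13.3, 114.9]), 0.37)]
-210 [316.37056076 180.76126436]
-266 [316.55471217 299.95336932]
-322 [316.70391805 396.52695808]
[[ 1.00000e+00  2.00000e-03  0.00000e+00  4.84305e+02]
 [-2.00000e-03  9.46000e-01  3.24000e-01 -1.83316e+02]
 [ 0.00000e+00 -3.24000e-01  9.46000e-01  2.73402e+02]
 [ 0.00000e+00  0.00000e+00  0.00000e+00  1.00000e+00]]
```

```bash
python3 -m creep '{"translation":[[1,0,0],[1,0,0],[0,0,0],[0,0,0],[0,0,0],[0,0,0],[0,0,0],[0,0,0],[0,0,0],[0,0,0]],"rotation":[[0,0,0],[0,0,0],[0,0,0],[0,0,0],[0,0,0],[0,0,0],[0,0,0],[0,0,0],[0,0,0],[0,0,0]],"claw":[60,40,20,10,5,5,5,5,5,5]}' 60
python3 -m creep '{"translation":[[0,0,-3],[0,0,-8],[0,0,-15],[0,0,-20],[0,0,-20],[0,0,-20],[0,0,-20],[0,0,-15],[0,0,-6],[0,0,0]],"rotation":[[0,0,0],[0,0,0],[0,0,0],[0,0,0],[0,0,0],[0,0,0],[0,0,0],[0,0,0],[0,0,0],[0,0,0]],"claw":[5,5,5,5,5,5,5,5,5,5]}' 60
python3 -c "
from h import *
s=shot('side','s1');print(sense()['tool_pos'],sense()['tcp_rot'])"
```

```text
time: 4.65
tool_pos: [484.7, -264.3, 95.6]
tcp_rot: [-180.0, -0.0, 89.9]
ft_force: [0.2, -0.1, -0.8]
finger_gap: 5.1
time: 5.65
tool_pos: [485.3, -264.6, 224.0]
tcp_rot: [179.9, 0.1, 89.9]
ft_force: [-1.2, -0.7, 0.4]
finger_gap: 5.3
[ 484.8317353  -264.29528988  222.68261116] [1.79981712e+02 1.28347458e-02 8.99436746e+01]
```

View pics/s1.png

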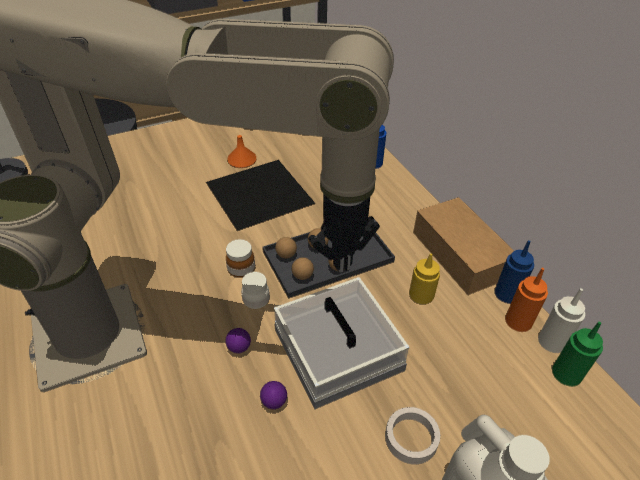

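The gap closed to 5 mm and the hood at (340,335) hasn't moved, so the grasp missed. I'll check the heights.

Run:
```python
from h import *
s=snapshot('side');t=sense()['tool_pos']
print(t,proj(s,t),[proj(s,np.array([485,y,z])).round() for y in(-320,-264,-208) for z in (28,84,112,119)])
f=s['frame'];
cv2.imwrite('pics/c1.png',cv2.resize(f[180:410,240:430],None,fx=2.6,fy=2.6)[:,:,::-1])
s=snapshot('top');f=s['frame']
cv2.imwrite('pics/c2.png',cv2.resize(f[180:330,350:500],None,fx=4,fy=4)[:,:,::-1])
w=shot('wrist','w3')
```

```text
[ 484.43550395 -264.05006385  221.81052398] [340.09449961 280.84108514] [array([349., 361.]), array([350., 346.]), array([351., 338.]), array([351., 335.]), array([337., 341.]), array([338., 325.]), array([338., 317.]), array([338., 315.]), array([325., 322.]), array([326., 306.]), array([326., 297.]), array([326., 295.])]
```

View pics/c1.png

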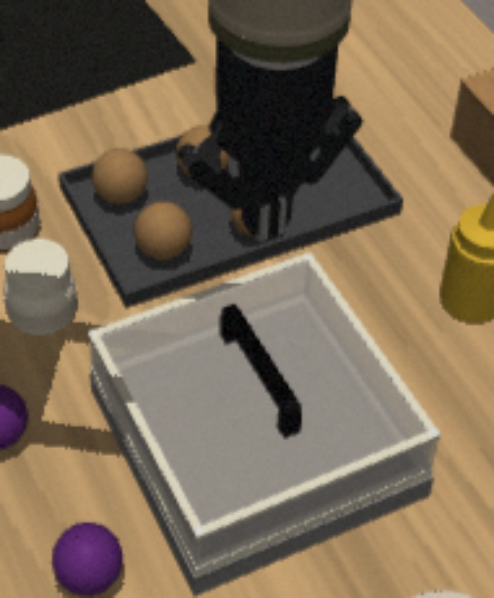

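View pics/w3.png

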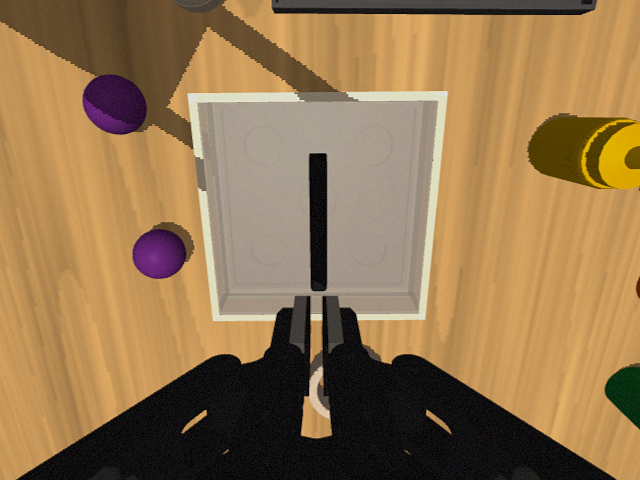

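The pad tips show at row 296 in the wrist view and row 271 in the side view. The reported TCP projects to about row 260 (near pad edge) and row 281. The hood and handle measure true in both views, so the real fingertips look roughly 30-35 mm short of the reported TCP. I'll measure that by triangulating the pad tips before trying again.

Run:
```python
from h import *
s=snapshot('wrist');t=sense()['tool_pos'];print(t)
for d in (0,10,20,25,30,35,40,45):
  print(d,[proj(s,np.array([485+e,y,t[2]+d])).round(1).tolist() for e,y in ((2.7,-253),(2.7,-264))])
print('edging',edge(s,84,(85,325,180,455),175))
f=s['frame'];cv2.imwrite('pics/c3.png',cv2.resize(f[270:420,240:400],None,fx=4,fy=4)[:,:,::-1])
s=snapshot('side')
for d in (0,20,30,40): print(d,proj(s,np.array([485,-264,t[2]+d])).round(1))
cv2.imwrite('pics/c4.png',cv2.resize(s['frame'][220:310,290:400],None,fx=6,fy=6)[:,:,::-1])
```

```text
[ 484.17755789 -263.86550769  221.26810767]
0 [[324.3, 261.5], [324.1, 280.8]]
10 [[324.6, 269.1], [324.5, 289.3]]
20 [[325.1, 277.6], [324.9, 298.7]]
25 [[325.3, 282.3], [325.2, 303.8]]
30 [[325.6, 287.2], [325.4, 309.2]]
35 [[325.8, 292.3], [325.7, 315.0]]
40 [[326.1, 297.8], [325.9, 321.0]]
45 [[326.4, 303.7], [326.2, 327.5]]
edging [(array([220., 273.]), array([ 412.1, -305.9]), array([ 60.1, 128.9]), 0.18), (array([230., 108.]), array([ 427.2, -189.4]), array([91.9, 50.6]), 0.85), (array([415., 197.]), array([ 548.6, -266.7]), array([ 79.6, 205.8]), 0.48)]
0 [340.3 280.9]
20 [340.8 273.8]
30 [341.  270.1]
40 [341.3 266.4]
```

View pics/c3.png

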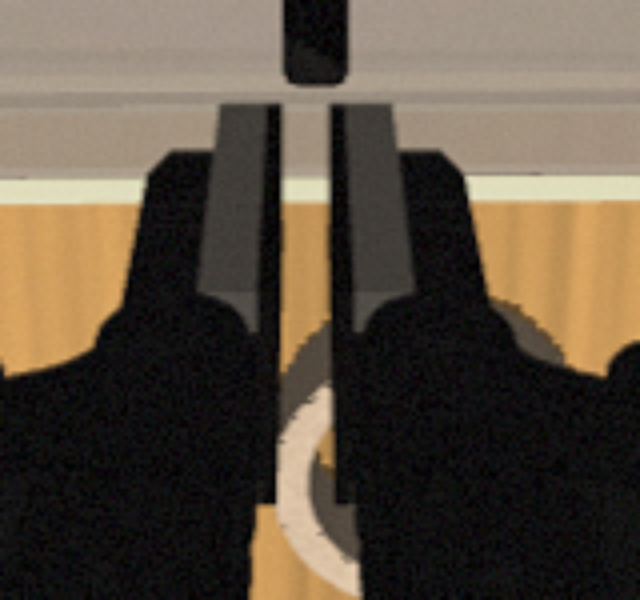

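View pics/c4.png

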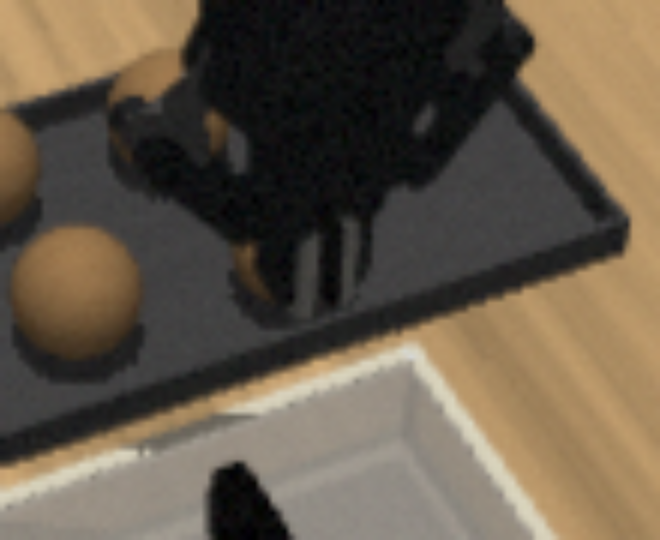

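Both views give the tips about 32-38 mm behind the reported TCP, call it 35. I'll descend open to reported z of about 64 and grip there.

```bash
python3 -m creep '{"translation":[[0,0,20],[0,0,25],[0,0,30],[0,0,30],[0,0,22],[0,0,15],[0,0,10],[0,0,5],[0,0,0],[0,0,0]],"rotation":[[0,0,0],[0,0,0],[0,0,0],[0,0,0],[0,0,0],[0,0,0],[0,0,0],[0,0,0],[0,0,0],[0,0,0]],"claw":[85,85,85,85,85,85,85,85,85,85]}' 60
python3 -c "
from h import *
s=shot('wrist','w4');print(sense()['tool_pos'],sense()['tcp_rot'])"
python3 -m creep '{"translation":[[0,0,0],[0,0,0],[0,0,0],[0,0,0],[0,0,0],[0,0,0],[0,0,0],[0,0,0],[0,0,0],[0,0,0]],"rotation":[[0,0,0],[0,0,0],[0,0,0],[0,0,0],[0,0,0],[0,0,0],[0,0,0],[0,0,0],[0,0,0],[0,0,0]],"claw":[60,40,20,10,5,5,5,5,5,5]}' 60
python3 -c "
from h import *
s=shot('wrist','w5')
s=snapshot('side');cv2.imwrite('pics/c5.png',cv2.resize(s['frame'][230:410,240:430],None,fx=3,fy=3)[:,:,::-1])"
```

```text
time: 6.95
tool_pos: [485.5, -264.7, 66.7]
tcp_rot: [179.9, 0.1, 89.9]
ft_force: [-0.1, -0.2, 0.3]
finger_gap: 85.3
[ 485.57175693 -264.77341622   66.87380336] [1.79903072e+02 6.18854727e-02 8.99404269e+01]
time: 8.0
tool_pos: [484.9, -264.4, 65.9]
tcp_rot: [180.0, 0.0, 89.9]
ft_force: [-0.3, 1.2, 5.5]
finger_gap: 12.3
```

View pics/w5.png

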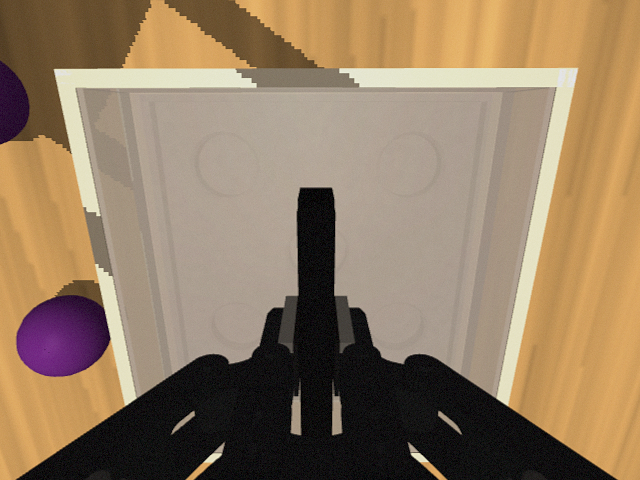

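View pics/c5.png

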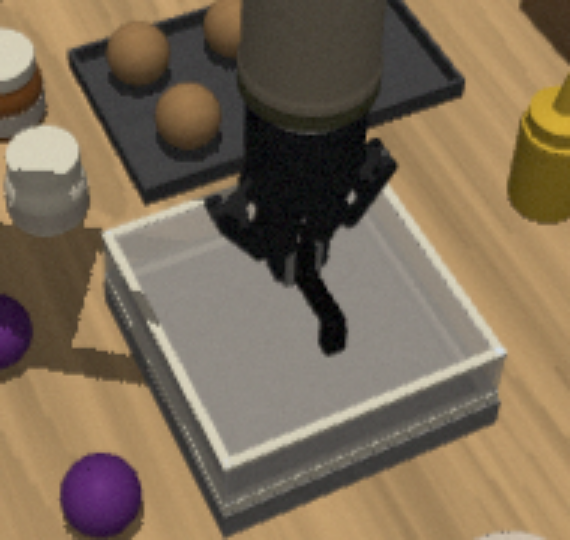

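The fingers now hold the handle at a gap of 12.3 mm, with the bar between the pads. Lifting.

```bash
python3 -m creep '{"translation":[[0,0,-3],[0,0,-6],[0,0,-12],[0,0,-18],[0,0,-20],[0,0,-20],[0,0,-20],[0,0,-15],[0,0,-6],[0,0,0]],"rotation":[[0,0,0],[0,0,0],[0,0,0],[0,0,0],[0,0,0],[0,0,0],[0,0,0],[0,0,0],[0,0,0],[0,0,0]],"claw":[5,5,5,5,5,5,5,5,5,5]}' 80
python3 -c "
from h import *
s=shot('side','s2');print(sense()['tool_pos'],sense()['tcp_rot'])"
```

```text
time: 9.1
tool_pos: [485.2, -264.5, 186.7]
tcp_rot: [179.9, 0.1, 89.9]
ft_force: [-0.3, 0.4, -4.8]
finger_gap: 12.0
[ 484.72594262 -264.23715688  185.44773804] [1.79998241e+02 1.50961137e-03 8.99424269e+01]
```

View pics/s2.png

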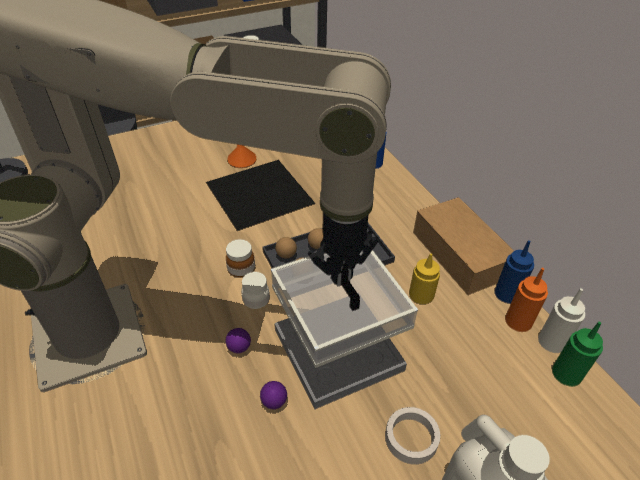

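The hood is lifted and level. Carrying it to the pad.

```bash
python3 -m creep '{"translation":[[15,1,0],[30,2,0],[40,3,0],[40,3,0],[40,3,0],[40,3,0],[40,3,0],[40,3,0],[40,3,0],[40,3,0]],"rotation":[[0,0,0],[0,0,0],[0,0,0],[0,0,0],[0,0,0],[0,0,0],[0,0,0],[0,0,0],[0,0,0],[0,0,0]],"claw":[5,5,5,5,5,5,5,5,5,5]}' 80
python3 -m creep '{"translation":[[40,3,0],[40,3,0],[40,2,0],[35,1,0],[25,0,0],[15,0,0],[10,0,0],[0,0,0],[0,0,0],[0,0,0]],"rotation":[[0,0,0],[0,0,0],[0,0,0],[0,0,0],[0,0,0],[0,0,0],[0,0,0],[0,0,0],[0,0,0],[0,0,0]],"claw":[5,5,5,5,5,5,5,5,5,5]}' 80
python3 -c "
from h import *
s=shot('side','s3');s=shot('top','t3');s=shot('wrist','w6');print(sense()['tool_pos'],sense()['tcp_rot'])"
```

```text
time: 10.15
tool_pos: [510.8, 103.0, 184.3]
tcp_rot: [-179.9, -0.0, 90.0]
ft_force: [0.7, -0.6, -4.9]
finger_gap: 12.1
time: 11.15
tool_pos: [521.6, 304.5, 185.6]
tcp_rot: [-180.0, 0.0, 89.9]
ft_force: [-0.6, 0.0, -3.7]
finger_gap: 12.2
[521.62606587 304.88737677 185.78624648] [1.79984135e+02 6.61073114e-04 8.98748890e+01]
```

View pics/s3.png

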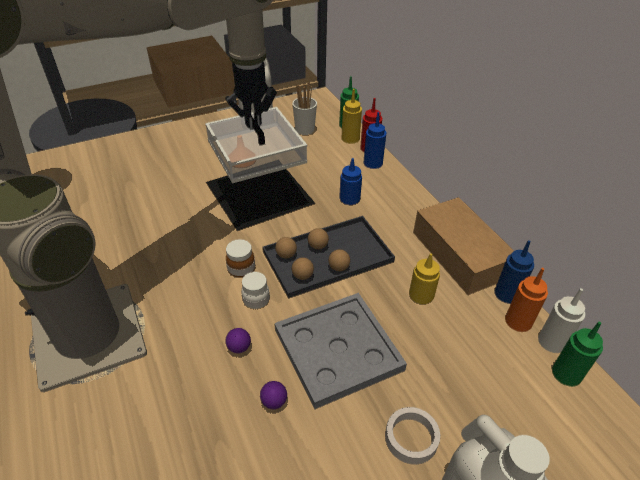

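View pics/t3.png

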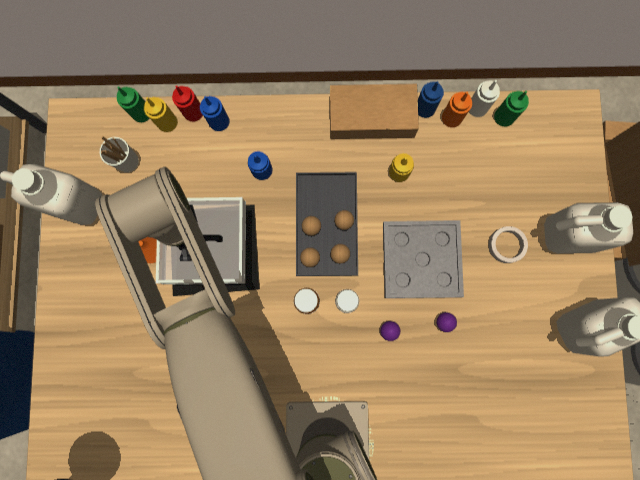

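The hood hangs over the pad and the tray is uncovered with its five dimples visible at (401,239), (442,239), (422,259), (403,280) and (444,280). Lowering the hood.

```bash
python3 -m creep '{"translation":[[2,0,15],[0,0,25],[0,0,30],[0,0,25],[0,0,20],[0,0,12],[0,0,8],[0,0,4],[0,0,2],[0,0,0]],"rotation":[[0,0,0],[0,0,0],[0,0,0],[0,0,0],[0,0,0],[0,0,0],[0,0,0],[0,0,0],[0,0,0],[0,0,0]],"claw":[5,5,5,5,5,5,5,5,5,5]}' 80
python3 -m creep '{"translation":[[0,0,1],[0,0,1],[0,0,1],[0,0,0],[0,0,0]],"rotation":[[0,0,0],[0,0,0],[0,0,0],[0,0,0],[0,0,0]],"claw":[5,5,5,5,5]}' 80
```

```text
time: 12.3
tool_pos: [521.9, 308.0, 45.3]
tcp_rot: [179.9, -0.0, 89.9]
ft_force: [-0.8, 0.5, -4.2]
finger_gap: 12.1
time: 12.8
tool_pos: [521.3, 307.7, 41.6]
tcp_rot: [-180.0, 0.0, 89.9]
ft_force: [-0.1, -0.0, -4.4]
finger_gap: 12.1
```

```bash
python3 -m creep '{"translation":[[0,0,0.5],[0,0,0.5],[0,0,0],[0,0,0]],"rotation":[[0,0,0],[0,0,0],[0,0,0],[0,0,0]],"claw":[5,5,5,5]}' 80
python3 -m creep '{"translation":[[0,0,0.5],[0,0,0.5],[0,0,0],[0,0,0]],"rotation":[[0,0,0],[0,0,0],[0,0,0],[0,0,0]],"claw":[5,5,5,5]}' 80
```

```text
time: 13.2
tool_pos: [521.4, 307.8, 41.0]
tcp_rot: [180.0, -0.0, 89.9]
ft_force: [-2.4, -0.6, 0.7]
finger_gap: 12.3
time: 13.6
tool_pos: [521.4, 307.8, 40.9]
tcp_rot: [180.0, -0.0, 89.9]
ft_force: [-6.4, -4.0, 9.6]
finger_gap: 12.0
```

Contact. I'll release and rise.

```bash
python3 -m creep '{"translation":[[0,0,-1],[0,0,0],[0,0,0],[0,0,0],[0,0,0],[0,0,0],[0,0,0],[0,0,0],[0,0,0],[0,0,0]],"rotation":[[0,0,0],[0,0,0],[0,0,0],[0,0,0],[0,0,0],[0,0,0],[0,0,0],[0,0,0],[0,0,0],[0,0,0]],"claw":[12,15,20,30,50,70,85,85,85,85]}' 80
python3 -m creep '{"translation":[[0,0,-10],[0,0,-20],[0,0,-30],[0,0,-35],[0,0,-35],[0,0,-30],[0,0,-20],[0,0,0],[0,0,0],[0,0,0]],"rotation":[[0,0,0],[0,0,0],[0,0,0],[0,0,0],[0,0,0],[0,0,0],[0,0,0],[0,0,0],[0,0,0],[0,0,0]],"claw":[85,85,85,85,85,85,85,85,85,85]}' 80
python3 -c "
from h import *
s=shot('wrist','w7');print(sense()['tool_pos'],sense()['tcp_rot'])"
```

```text
time: 14.6
tool_pos: [521.3, 307.7, 40.6]
tcp_rot: [180.0, -0.0, 89.9]
ft_force: [0.2, -0.9, 0.5]
finger_gap: 85.1
time: 15.6
tool_pos: [520.5, 307.4, 219.0]
tcp_rot: [-179.9, 0.1, 89.9]
ft_force: [-0.9, -0.4, -0.2]
finger_gap: 85.0
[520.42580809 307.27515199 218.68625436] [-1.79845767e+02  7.51258261e-02  8.99418852e+01]
```

View pics/w7.png

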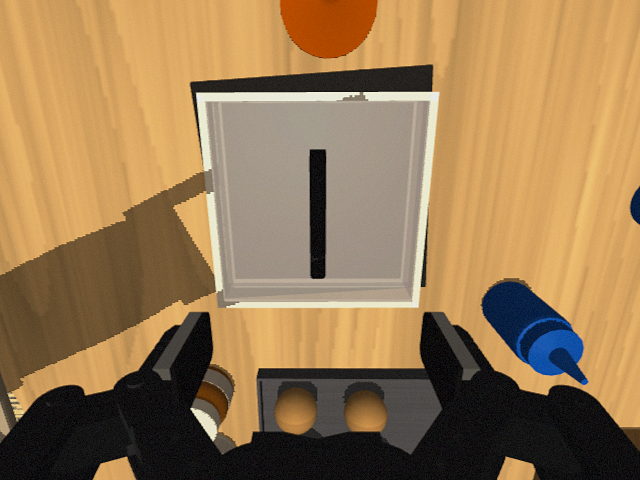

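The hood stands on the pad, handle at (317,213). Now I'll measure the tray and balls from the top view.

Run:
```python
from h import *
s=shot('top','t4');f=s['frame'];h=cv2.cvtColor(f,cv2.COLOR_RGB2HSV)
box=np.zeros(f.shape[:2],bool);box[205:310,375:475]=1
t=(h[...,1]<60)&box
print('tray28',rects(t,28,s),'20',rects(t,20,s))
print(bl(s,31,(176,272,299,354)))
g=cv2.cvtColor(f,cv2.COLOR_RGB2GRAY)[215:302,378:468]
cv2.imwrite('pics/c6.png',cv2.resize(g,None,fx=6,fy=6,interpolation=cv2.INTER_CUBIC))
```

```text
tray28 [(array([423., 259.]), array([ 485.7, -264.9]), array([211.6, 208.7]), 89.89)] 20 [(array([423., 259.]), array([ 486.5, -266.2]), array([212.8, 209.8]), 89.89)]
[(309.7, 257.0, 9.7, [494.1, 41.6]), (339.9, 253.4, 9.7, [502.9, -40.8]), (310.9, 225.5, 9.8, [580.9, 37.5]), (343.9, 219.6, 9.7, [595.9, -53.3])]
```

View pics/c6.png

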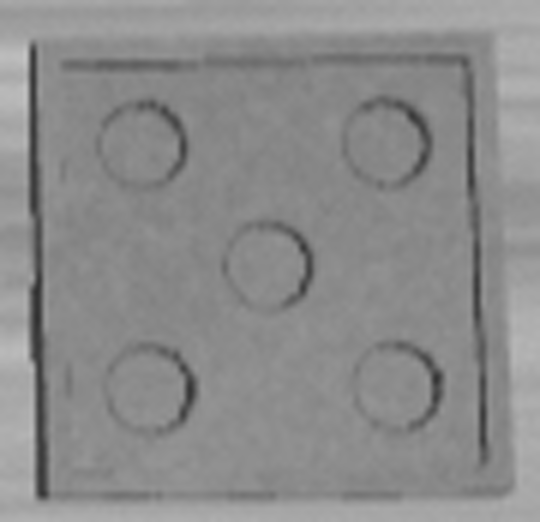

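Run:
```python
from h import *
s=snapshot('top')
for p in [(422.7,259.3),(401.7,239.2),(442.5,238.7),(403,279.7),(444.3,279.3)]: print(ray(s,p,20).round(1))
```

```text
[ 484.7 -266.7   20. ]
[ 541.  -211.2   20. ]
[ 540.8 -323.1   20. ]
[ 429.8 -211.2   20. ]
[ 429.4 -323.3   20. ]
```

The tray centre is (485, -266.5) and its sides run along the world axes, with dimples 112 mm apart as specified. Next I'll go above ball B at (503, -41).

```bash
python3 -m creep '{"translation":[[-20,0,0],[-40,-2,0],[-45,-3,0],[-45,-3,10],[-45,-3,10],[-45,-3,20],[-45,-3,20],[-35,0,20],[-20,0,15],[-8,0,5]],"rotation":[[0,0,0],[0,0,0],[0,0,0],[0,0,0],[0,0,0],[0,0,0],[0,0,0],[0,0,0],[0,0,0],[0,0,0]],"claw":[85,85,85,75,70,70,70,70,70,70]}' 40
python3 -m creep '{"translation":[[0,0,0],[0,0,0]],"rotation":[[0,0,0],[0,0,0]],"claw":[70,70]}' 40
python3 -c "
from h import *
s=shot('wrist','w8');print(sense()['tool_pos'],sense()['tcp_rot'])
print(bl(s,31,(0,300,0,640)))"
```

```text
time: 16.75
tool_pos: [502.0, -41.9, 117.9]
tcp_rot: [-179.8, -0.0, 89.8]
ft_force: [-0.1, 0.7, -0.3]
finger_gap: 69.9
time: 16.95
tool_pos: [504.3, -39.4, 121.2]
tcp_rot: [180.0, -0.0, 90.0]
ft_force: [-0.3, 0.1, 0.2]
finger_gap: 70.2
[504.65048829 -39.24484448 121.50519082] [ 1.79929370e+02 -1.19755067e-02  8.99964067e+01]
[(535.5, 292.0, 9.6, [680.3, -92.2]), (524.0, 292.0, 7.6, [671.1, -92.2]), (488.5, 292.0, 19.8, [642.5, -92.2]), (346.5, 291.8, 8.5, [528.1, -91.8]), (332.0, 291.9, 9.3, [516.4, -91.9]), (311.0, 291.5, 10.3, [499.5, -91.5]), (20.5, 235.5, 4.3, [278.1, -43.8]), (435.0, 248.0, 36.5, [595.5, -54.4]), (177.0, 207.0, 2.8, [400.3, -21.6]), (314.2, 232.5, 35.5, [502.2, -41.6]), (184.5, 149.0, 4.0, [410.7, 20.4]), (184.0, 139.0, 6.4, [411.2, 27.3]), (192.0, 122.5, 3.2, [418.0, 38.3]), (428.0, 124.5, 42.3, [581.3, 36.7]), (301.3, 117.3, 40.8, [493.6, 41.6]), (637.5, 52.5, 3.8, [713.8, 81.5]), (556.7, 53.9, 7.0, [661.2, 80.7]), (361.0, 42.0, 2.8, [532.9, 87.8]), (638.0, 32.5, 2.7, [710.9, 93.1]), (607.0, 30.0, 43.9, [690.6, 94.5]), (565.0, 23.0, 25.1, [662.8, 98.5]), (511.5, 29.5, 51.7, [629.2, 94.9]), (365.0, 7.6, 8.6, [534.7, 107.2]), (327.5, 28.7, 30.2, [511.2, 95.5]), (302.5, 29.0, 29.3, [495.1, 95.3]), (204.5, 137.5, 139.2, [425.7, 28.2]), (160.0, 35.0, 40.3, [403.3, 92.0]), (48.5, 149.5, 157.2, [314.5, 20.2])]
```

View pics/w8.png

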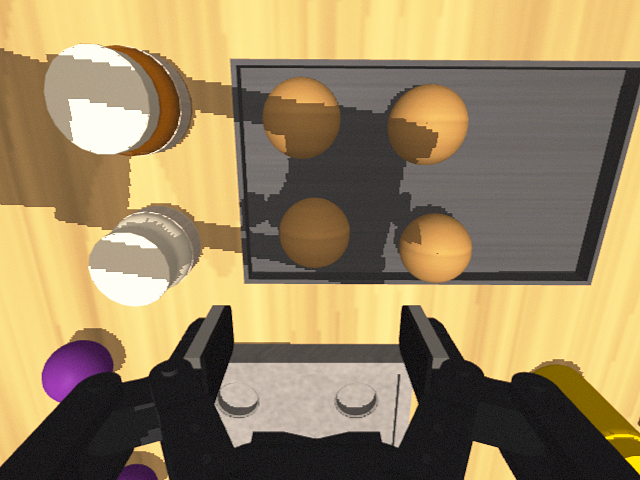

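The wrist view confirms the balls: B at (314,232) → (502.2, -41.6), D at (435,248) → (595.5, -54.4), A at (301,117) → (493.6, 41.6), C at (428,124) → (581.3, 36.7). I'm descending on B in two stages.

```bash
python3 -m creep '{"translation":[[-1,-1.5,20],[0,0,30],[0,0,25],[0,0,20],[0,0,15],[0,0,8],[0,0,4],[0,0,0],[0,0,0],[0,0,0]],"rotation":[[0,0,0],[0,0,0],[0,0,0],[0,0,0],[0,0,0],[0,0,0],[0,0,0],[0,0,0],[0,0,0],[0,0,0]],"claw":[70,70,70,70,70,70,70,70,70,70]}' 40
python3 -c "
from h import *
s=shot('wrist','w9');print(sense()['tool_pos'],sense()['tcp_rot'])
s=snapshot('side');cv2.imwrite('pics/c7.png',cv2.resize(s['frame'][190:300,220:400],None,fx=4,fy=4)[:,:,::-1])"
```

```text
time: 18.0
tool_pos: [503.4, -41.3, -0.4]
tcp_rot: [179.9, 0.0, 90.0]
ft_force: [0.7, -0.3, 0.4]
finger_gap: 70.4
[ 5.03251914e+02 -4.13630849e+01 -4.83591001e-01] [1.79913033e+02 1.38538423e-02 8.99420652e+01]
```

View pics/w9.png

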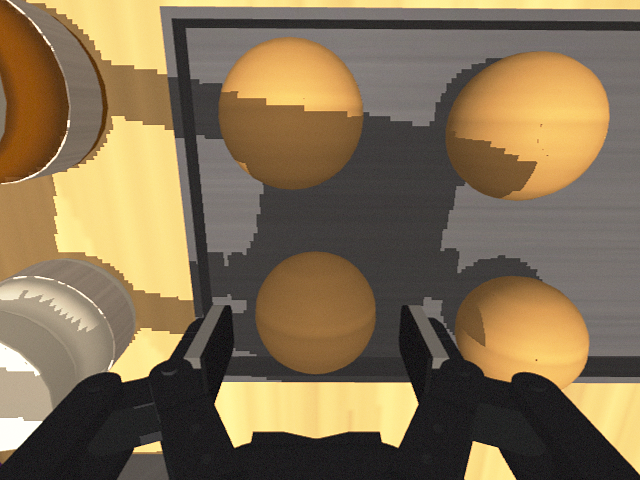

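View pics/c7.png

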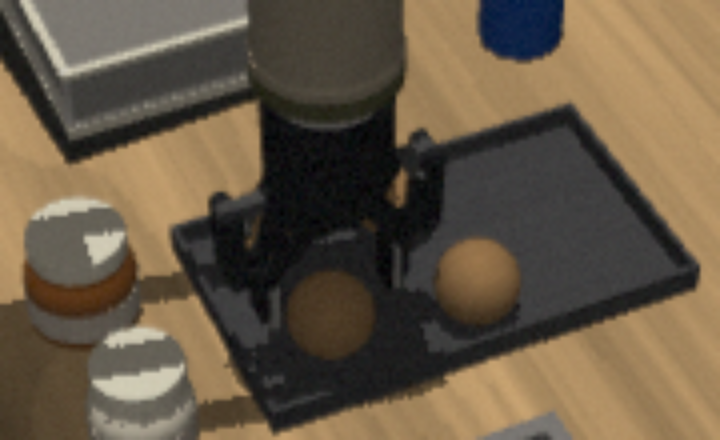

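Run:
```python
from h import *
s=snapshot('side')
for z in (0,10,20,30,40,50): print(z,proj(s,np.array([468,-52,z])).round(1),proj(s,np.array([538.5,-52,z])).round(1),proj(s,np.array([503,-41,z])).round(1))
```

```text
0 [290.5 283.7] [316.8 274.7] [301.8 276.2]
10 [290.4 281. ] [316.8 272. ] [301.8 273.4]
20 [290.3 278.2] [316.9 269.2] [301.8 270.7]
30 [290.2 275.4] [316.9 266.4] [301.7 267.9]
40 [290.1 272.6] [317.  263.6] [301.7 265. ]
50 [290.  269.8] [317.  260.7] [301.6 262.2]
```

The side view puts the tips at z≈45 with the reported TCP at 0, so the offset is about 45 mm at this opening. I'll go 21 mm lower and close.

```bash
python3 -m creep '{"translation":[[0,-0.5,8],[0,0,8],[0,0,5],[0,0,0],[0,0,0],[0,0,0],[0,0,0],[0,0,0],[0,0,0],[0,0,0]],"rotation":[[0,0,0],[0,0,0],[0,0,0],[0,0,0],[0,0,0],[0,0,0],[0,0,0],[0,0,0],[0,0,0],[0,0,0]],"claw":[70,70,70,70,64,60,56,52,48,46]}' 30
python3 -m creep '{"translation":[[0,0,0],[0,0,0],[0,0,0],[0,0,-3],[0,0,-7],[0,0,-15],[0,0,-20],[0,0,-20],[0,0,-10],[0,0,0]],"rotation":[[0,0,0],[0,0,0],[0,0,0],[0,0,0],[0,0,0],[0,0,0],[0,0,0],[0,0,0],[0,0,0],[0,0,0]],"claw":[45,45,45,45,45,45,45,45,45,45]}' 30
python3 -c "
from h import *
s=shot('wrist','w10');print(sense()['tool_pos'],sense()['tcp_rot'])
s=snapshot('side');cv2.imwrite('pics/c8.png',cv2.resize(s['frame'][190:300,220:400],None,fx=4,fy=4)[:,:,::-1])"
```

```text
time: 19.15
tool_pos: [502.4, -41.3, -21.9]
tcp_rot: [180.0, 0.0, 89.9]
ft_force: [-1.0, -0.3, 5.2]
finger_gap: 52.4
time: 20.15
tool_pos: [503.5, -41.5, 54.5]
tcp_rot: [179.8, 0.0, 89.9]
ft_force: [0.8, 1.1, -0.4]
finger_gap: 52.7
[502.52867443 -41.34164431  53.09055353] [1.79914906e+02 1.40783993e-02 8.99423199e+01]
```

View pics/w10.png

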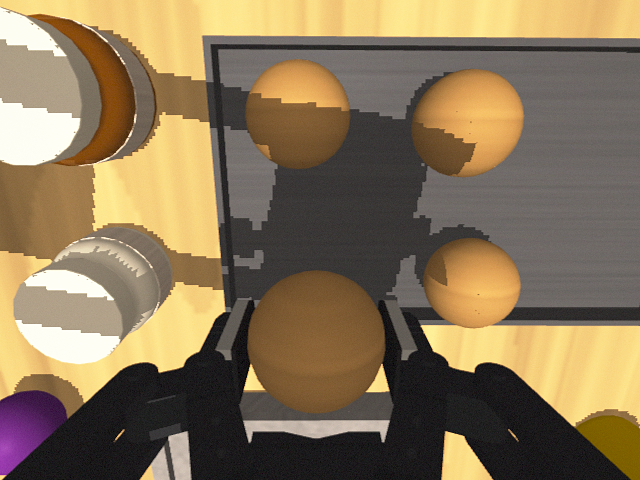

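View pics/c8.png

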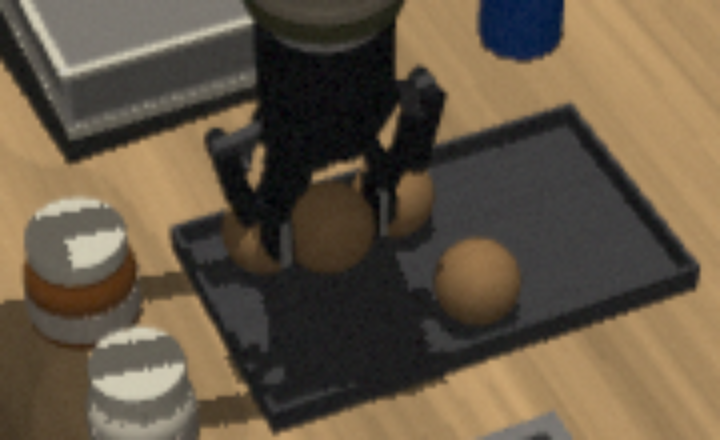

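Ball B is held, with gap 52.7 and its centre at (316,341) between the pads. The ball centre is about 52.5 mm above the reported TCP. I'm carrying it to the dimple at (429, -322.5).

```bash
python3 -m creep '{"translation":[[-15,-5,-5],[-38,-10,-5],[-38,-10,0],[-38,-10,0],[-38,-10,0],[-38,-10,0],[-38,-10,0],[-23,-5,0],[-10,-3,0],[-5,0,0]],"rotation":[[0,0,0],[0,0,0],[0,0,0],[0,0,0],[0,0,0],[0,0,0],[0,0,0],[0,0,0],[0,0,0],[0,0,0]],"claw":[45,45,45,45,45,45,45,45,45,45]}' 30
python3 -m creep '{"translation":[[0,0,0],[0,0,0],[0,0,0]],"rotation":[[0,0,0],[0,0,0],[0,0,0]],"claw":[45,45,45]}' 30
python3 -c "
from h import *
s=shot('wrist','w11');t=sense()['tool_pos'];print(t,sense()['tcp_rot'])
print([proj(s,np.array([x,y,20.])).round().tolist() for x in (429,541) for y in (-322.5,-210.5)])
print(bl(s,t[2]+52.5,(260,420,230,400)))"
```

```text
time: 21.25
tool_pos: [427.7, -322.2, 61.3]
tcp_rot: [-179.9, -0.1, 89.9]
ft_force: [1.0, 1.3, -1.0]
finger_gap: 52.4
time: 21.55
tool_pos: [429.0, -321.0, 62.4]
tcp_rot: [-180.0, -0.0, 90.0]
ft_force: [-0.1, -0.3, -0.5]
finger_gap: 52.3
[ 429.05815343 -321.19572706   62.53641693] [-1.79998538e+02 -1.45871775e-02  9.00209128e+01]
[[317.0, 254.0], [317.0, 60.0], [493.0, 254.0], [525.0, 60.0]]
[(329.3, 349.6, 85.6, [433.6, -326.5])]
```

View pics/w11.png

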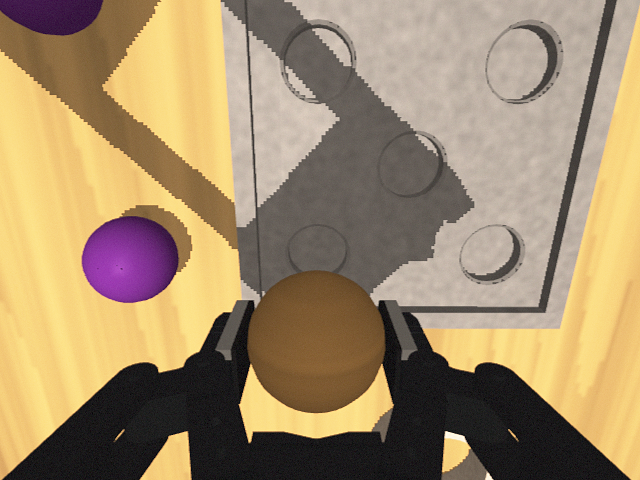

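```bash
python3 -m creep '{"translation":[[0,0,12],[0,0,20],[0,0,18],[0,0,12],[0,0,6],[0,0,3],[0,0,2],[0,0,1],[0,0,0],[0,0,0]],"rotation":[[0,0,0],[0,0,0],[0,0,0],[0,0,0],[0,0,0],[0,0,0],[0,0,0],[0,0,0],[0,0,0],[0,0,0]],"claw":[45,45,45,45,45,45,45,45,45,45]}' 30
python3 -c "
from h import *
s=shot('wrist','w12');print(sense()['tool_pos'])"
```

```text
time: 22.6
tool_pos: [429.0, -322.5, -10.9]
tcp_rot: [180.0, 0.0, 89.9]
ft_force: [-0.1, -0.7, -0.7]
finger_gap: 52.5
[ 428.97554566 -322.47807848  -10.91623634]
```

View pics/w12.png

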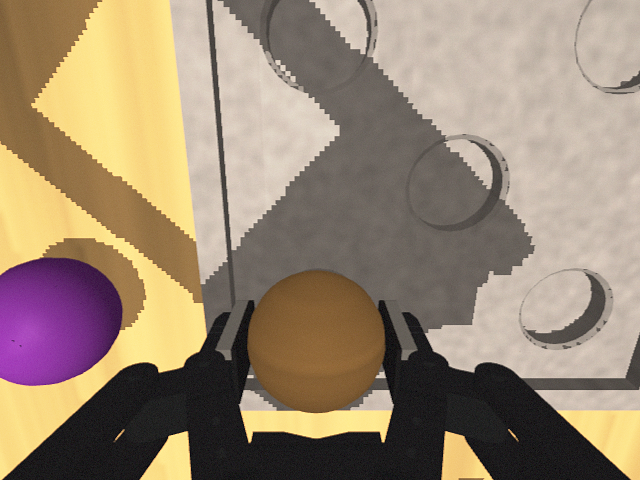

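Still no contact. I'll lower 1 mm at a time, then release gently.

```bash
python3 -m creep '{"translation":[[0,0,0.7],[0,0,0.7],[0,0,0.6],[0,0,0]],"rotation":[[0,0,0],[0,0,0],[0,0,0],[0,0,0]],"claw":[45,45,45,45]}' 30
python3 -m creep '{"translation":[[0,0,0.5],[0,0,0],[0,0,0]],"rotation":[[0,0,0],[0,0,0],[0,0,0]],"claw":[45,45,45]}' 30
```

```text
time: 23.05
tool_pos: [429.0, -322.4, -13.1]
tcp_rot: [180.0, 0.0, 89.9]
ft_force: [0.7, 0.5, 1.7]
finger_gap: 52.1
time: 23.35
tool_pos: [429.1, -322.5, -13.5]
tcp_rot: [180.0, 0.0, 89.9]
ft_force: [1.4, 0.4, 4.2]
finger_gap: 52.2
```

Contact at z = -13.3, as predicted. Releasing.

```bash
python3 -m creep '{"translation":[[0,0,0],[0,0,0],[0,0,0],[0,0,0],[0,0,0],[0,0,-4],[0,0,-15],[0,0,-25],[0,0,-25],[0,0,-10]],"rotation":[[0,0,0],[0,0,0],[0,0,0],[0,0,0],[0,0,0],[0,0,0],[0,0,0],[0,0,0],[0,0,0],[0,0,0]],"claw":[53,55,58,62,68,70,70,70,70,70]}' 30
python3 -m creep '{"translation":[[0,0,0],[0,0,0]],"rotation":[[0,0,0],[0,0,0]],"claw":[70,70]}' 30
python3 -c "
from h import *
s=shot('wrist','w13');print(sense()['tool_pos'])"
```

```text
time: 24.35
tool_pos: [430.0, -323.7, 69.0]
tcp_rot: [179.8, 0.2, 89.9]
ft_force: [1.0, -0.5, -0.1]
finger_gap: 70.1
time: 24.55
tool_pos: [428.4, -322.0, 64.7]
tcp_rot: [-180.0, -0.0, 89.9]
ft_force: [-0.6, 0.3, -0.6]
finger_gap: 69.9
[ 427.94287333 -321.57461777   63.92706459]
```

View pics/w13.png

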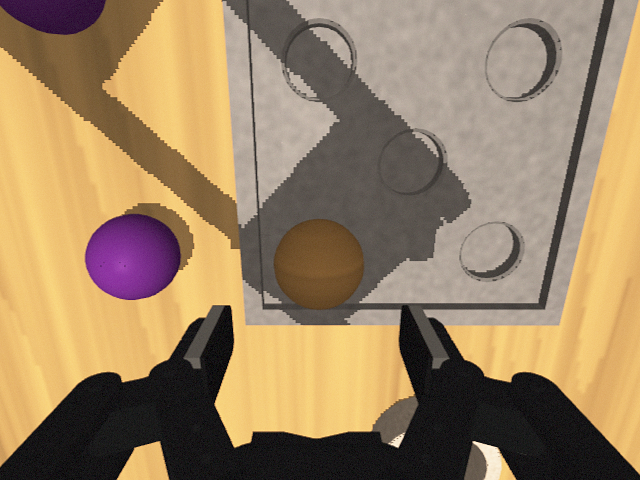

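Ball B sits in the dimple at (319,263). Next is ball D.

```bash
python3 -m creep '{"translation":[[12,6.5,0],[25,15,0],[30,20,0],[30,20,0],[35,22,0],[35,22,0],[35,22,0],[30,20,0],[20,12,0],[16,7,0]],"rotation":[[0,0,0],[0,0,0],[0,0,0],[0,0,0],[0,0,0],[0,0,0],[0,0,0],[0,0,0],[0,0,0],[0,0,0]],"claw":[70,70,70,70,70,70,70,70,70,70]}' 30
python3 -m creep '{"translation":[[0,0,0],[0,0,0],[0,0,0]],"rotation":[[0,0,0],[0,0,0],[0,0,0]],"claw":[70,70,70]}' 30
python3 -c "
from h import *
s=shot('wrist','w14');t=sense()['tool_pos'];print(t)
print([b for b in bl(s,31,(40,300,150,640)) if 25<b[2]<90])
print([b for b in bl(snapshot('top'),31,(176,272,299,354))])"
```

```text
time: 25.6
tool_pos: [595.4, -51.5, 63.7]
tcp_rot: [-179.9, -0.0, 90.0]
ft_force: [0.3, -0.2, 0.3]
finger_gap: 69.7
time: 25.9
tool_pos: [594.8, -55.0, 64.7]
tcp_rot: [-179.9, 0.0, 89.9]
ft_force: [0.0, -0.8, 0.2]
finger_gap: 69.9
[594.87444921 -55.23043618  64.84333666]
[(317.9, 255.5, 44.1, [595.2, -54.1]), (152.0, 92.0, 45.0, [507.0, 39.4]), (289.9, 95.7, 54.0, [580.3, 37.4])]
[]
```

View pics/w14.png

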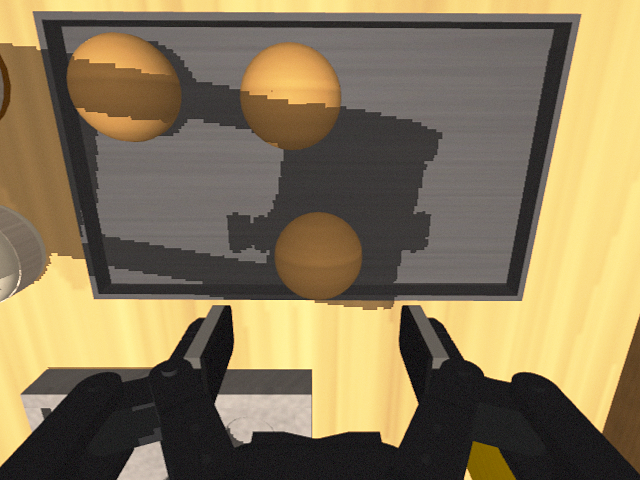

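D measures (595.2, -54.1), right under the gripper. Descending, gripping and lifting.

```bash
python3 -m creep '{"translation":[[0.5,0,12],[0,0,22],[0,0,22],[0,0,15],[0,0,9],[0,0,5],[0,0,2],[0,0,0],[0,0,0],[0,0,0]],"rotation":[[0,0,0],[0,0,0],[0,0,0],[0,0,0],[0,0,0],[0,0,0],[0,0,0],[0,0,0],[0,0,0],[0,0,0]],"claw":[70,70,70,70,70,70,70,70,64,60]}' 30
python3 -m creep '{"translation":[[0,0,0],[0,0,0],[0,0,0],[0,0,0],[0,0,0],[0,0,0],[0,0,0],[0,0,0],[0,0,0],[0,0,0]],"rotation":[[0,0,0],[0,0,0],[0,0,0],[0,0,0],[0,0,0],[0,0,0],[0,0,0],[0,0,0],[0,0,0],[0,0,0]],"claw":[56,52,48,45,45,45,45,45,45,45]}' 30
python3 -m creep '{"translation":[[0,0,-3],[0,0,-7],[0,0,-15],[0,0,-20],[0,0,-20],[0,0,-15],[0,0,-5],[0,0,0]],"rotation":[[0,0,0],[0,0,0],[0,0,0],[0,0,0],[0,0,0],[0,0,0],[0,0,0],[0,0,0]],"claw":[45,45,45,45,45,45,45,45]}' 30
python3 -c "
from h import *
s=shot('wrist','w15');t=sense()['tool_pos'];print(t)"
```

```text
time: 27.0
tool_pos: [596.2, -53.9, -21.0]
tcp_rot: [179.9, 0.0, 89.9]
ft_force: [0.3, -0.0, 0.9]
finger_gap: 59.7
time: 28.0
tool_pos: [595.6, -53.9, -21.2]
tcp_rot: [180.0, 0.0, 89.9]
ft_force: [-3.6, -0.8, 5.4]
finger_gap: 52.5
time: 28.8
tool_pos: [596.3, -54.0, 64.5]
tcp_rot: [179.9, 0.0, 89.9]
ft_force: [0.4, -0.4, -0.7]
finger_gap: 52.4
[595.4921947  -53.85016032  63.16904933]
```

View pics/w15.png

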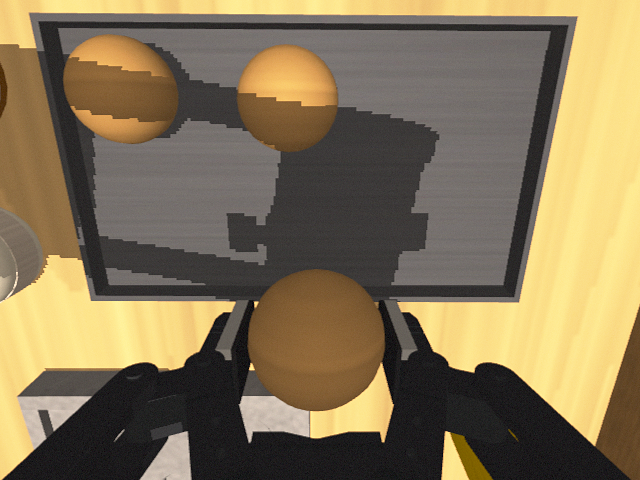

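Ball D is held. Going to the dimple at (541, -322.5).

```bash
python3 -m creep '{"translation":[[-12,-2.5,0],[-25,-5,0],[-30,-6,0],[-30,-6,0],[-35,-7,0],[-35,-7,0],[-35,-7,0],[-30,-6,0],[-20,-5,0],[-16.5,-3,0]],"rotation":[[0,0,0],[0,0,0],[0,0,0],[0,0,0],[0,0,0],[0,0,0],[0,0,0],[0,0,0],[0,0,0],[0,0,0]],"claw":[45,45,45,45,45,45,45,45,45,45]}' 30
python3 -m creep '{"translation":[[0,0,0],[0,0,0],[0,0,0]],"rotation":[[0,0,0],[0,0,0],[0,0,0]],"claw":[45,45,45]}' 30
python3 -c "
from h import *
s=shot('wrist','w16');t=sense()['tool_pos'];print(t)
print([proj(s,np.array([x,y,20.])).round().tolist() for x in (429,541) for y in (-322.5,-210.5)])"
```

```text
time: 29.85
tool_pos: [538.8, -324.0, 61.6]
tcp_rot: [-179.9, -0.1, 89.9]
ft_force: [0.1, -0.2, -0.5]
finger_gap: 52.6
time: 30.15
tool_pos: [540.7, -321.3, 62.7]
tcp_rot: [-180.0, -0.0, 90.0]
ft_force: [0.3, 0.2, -0.2]
finger_gap: 52.5
[ 540.87499801 -321.20618146   62.83465042]
[[142.0, 254.0], [111.0, 60.0], [318.0, 254.0], [318.0, 60.0]]
```

View pics/w16.png

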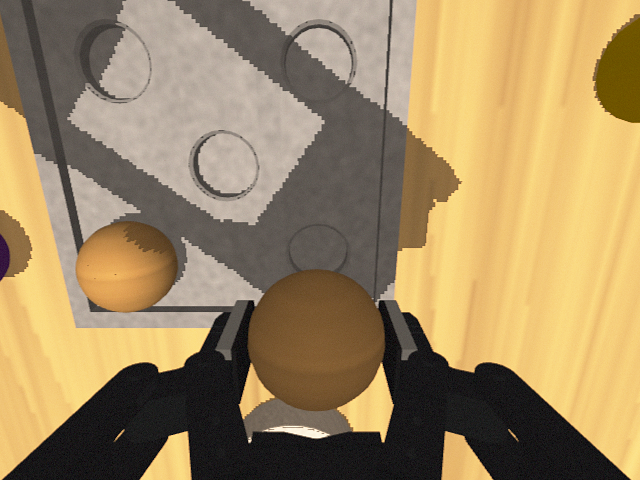

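```bash
python3 -m creep '{"translation":[[0.5,0,12],[0,0,20],[0,0,18],[0,0,12],[0,0,7],[0,0,4],[0,0,2],[0,0,1],[0,0,0],[0,0,0]],"rotation":[[0,0,0],[0,0,0],[0,0,0],[0,0,0],[0,0,0],[0,0,0],[0,0,0],[0,0,0],[0,0,0],[0,0,0]],"claw":[45,45,45,45,45,45,45,45,45,45]}' 30
```

```text
time: 31.2
tool_pos: [541.2, -322.2, -12.2]
tcp_rot: [179.9, 0.0, 89.9]
ft_force: [1.1, -0.5, 1.3]
finger_gap: 52.5
```

```bash
python3 -m creep '{"translation":[[0,0,0.5],[0,0,0.3],[0,0,0]],"rotation":[[0,0,0],[0,0,0],[0,0,0]],"claw":[45,45,45]}' 30
python3 -m creep '{"translation":[[0,0,0],[0,0,0],[0,0,0],[0,0,0],[0,0,0],[0,0,-4],[0,0,-15],[0,0,-25],[0,0,-25],[0,0,-10]],"rotation":[[0,0,0],[0,0,0],[0,0,0],[0,0,0],[0,0,0],[0,0,0],[0,0,0],[0,0,0],[0,0,0],[0,0,0]],"claw":[53,55,58,62,68,70,70,70,70,70]}' 30
python3 -m creep '{"translation":[[0,0,0],[0,0,0]],"rotation":[[0,0,0],[0,0,0]],"claw":[70,70]}' 30
python3 -c "
from h import *
s=shot('wrist','w17');print(sense()['tool_pos'])"
```

```text
time: 31.5
tool_pos: [541.4, -322.5, -12.7]
tcp_rot: [179.9, 0.1, 89.9]
ft_force: [0.4, -0.9, 5.3]
finger_gap: 52.5
time: 32.5
tool_pos: [542.8, -323.2, 70.0]
tcp_rot: [179.7, 0.2, 89.9]
ft_force: [-0.3, -0.7, 1.0]
finger_gap: 69.7
time: 32.7
tool_pos: [540.5, -321.7, 64.9]
tcp_rot: [-180.0, -0.0, 89.9]
ft_force: [0.8, 0.4, -0.5]
finger_gap: 70.3
[ 539.94433927 -321.2807158    64.04185418]
```

View pics/w17.png

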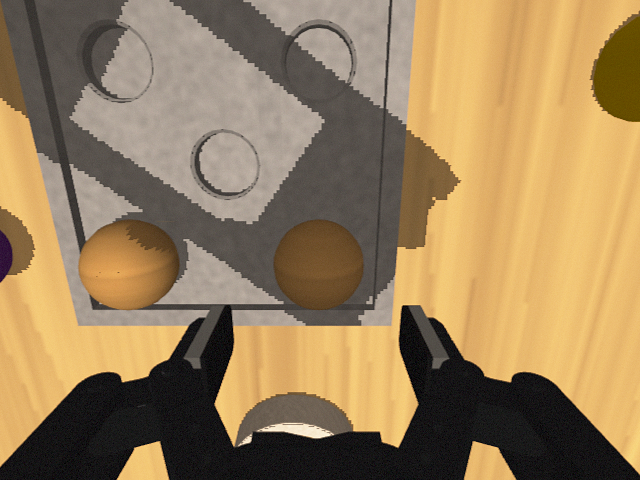

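D is seated at (319,264) and B at (129,265). Next is ball C.

```bash
python3 -m creep '{"translation":[[15,1.5,0],[30,3,0],[40,4,0],[45,5,0],[45,5,0],[45,5,0],[45,5,0],[40,5,0],[35,4,0],[19.5,2,0]],"rotation":[[0,0,0],[0,0,0],[0,0,0],[0,0,0],[0,0,0],[0,0,0],[0,0,0],[0,0,0],[0,0,0],[0,0,0]],"claw":[70,70,70,70,70,70,70,70,70,70]}' 30
python3 -m creep '{"translation":[[0,0,0],[0,0,0],[0,0,0]],"rotation":[[0,0,0],[0,0,0],[0,0,0]],"claw":[70,70,70]}' 30
python3 -c "
from h import *
s=shot('wrist','w18');t=sense()['tool_pos'];print(t)
print([b for b in bl(s,31,(40,300,150,640)) if 25<b[2]<90])"
```

```text
time: 33.75
tool_pos: [579.1, 41.7, 64.0]
tcp_rot: [-179.9, -0.1, 90.1]
ft_force: [0.4, 0.0, -0.5]
finger_gap: 70.0
time: 34.05
tool_pos: [579.9, 37.1, 64.7]
tcp_rot: [-179.9, 0.0, 89.9]
ft_force: [-0.9, -0.0, -0.3]
finger_gap: 69.9
[580.0885813   36.82361453  64.82762399]
[(318.4, 257.9, 44.1, [580.6, 36.5]), (176.1, 251.5, 45.7, [493.6, 40.8]), (506.5, 116.0, 48.4, [682.5, 119.0]), (530.0, 110.5, 74.5, [694.7, 121.8])]
```

View pics/w18.png

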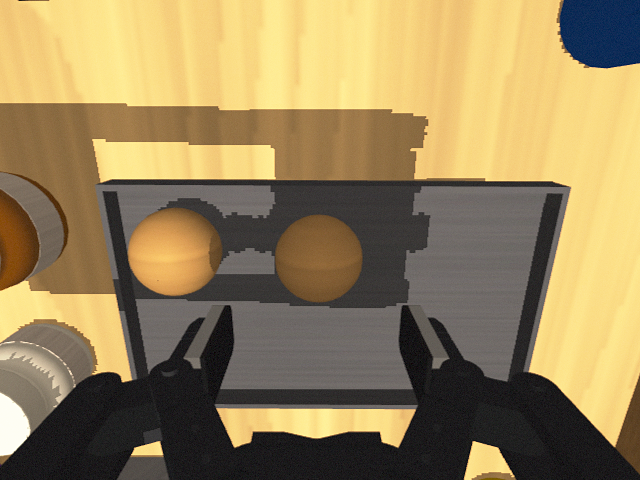

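```bash
python3 -m creep '{"translation":[[-0.5,0,12],[0,0,22],[0,0,22],[0,0,15],[0,0,9],[0,0,5],[0,0,2.5],[0,0,0],[0,0,0],[0,0,0]],"rotation":[[0,0,0],[0,0,0],[0,0,0],[0,0,0],[0,0,0],[0,0,0],[0,0,0],[0,0,0],[0,0,0],[0,0,0]],"claw":[70,70,70,70,70,70,70,70,64,60]}' 30
python3 -m creep '{"translation":[[0,0,0],[0,0,0],[0,0,0],[0,0,0],[0,0,0],[0,0,0],[0,0,0],[0,0,0],[0,0,0],[0,0,0]],"rotation":[[0,0,0],[0,0,0],[0,0,0],[0,0,0],[0,0,0],[0,0,0],[0,0,0],[0,0,0],[0,0,0],[0,0,0]],"claw":[56,52,48,45,45,45,45,45,45,45]}' 30
python3 -m creep '{"translation":[[0,0,-3],[0,0,-7],[0,0,-15],[0,0,-20],[0,0,-20],[0,0,-15],[0,0,-5],[0,0,0]],"rotation":[[0,0,0],[0,0,0],[0,0,0],[0,0,0],[0,0,0],[0,0,0],[0,0,0],[0,0,0]],"claw":[45,45,45,45,45,45,45,45]}' 30
python3 -c "
from h import *
s=shot('wrist','w19');t=sense()['tool_pos'];print(t)"
```

```text
time: 35.1
tool_pos: [581.3, 37.2, -21.3]
tcp_rot: [179.9, 0.0, 90.0]
ft_force: [0.6, 0.0, 0.0]
finger_gap: 59.7
time: 36.1
tool_pos: [580.9, 37.2, -21.5]
tcp_rot: [180.0, 0.0, 89.9]
ft_force: [-2.5, 1.0, 6.3]
finger_gap: 52.2
time: 36.9
tool_pos: [581.4, 37.2, 64.1]
tcp_rot: [179.9, 0.0, 89.9]
ft_force: [0.7, 0.8, -0.5]
finger_gap: 52.4
[580.57989582  37.18930812  62.86095397]
```

View pics/w19.png

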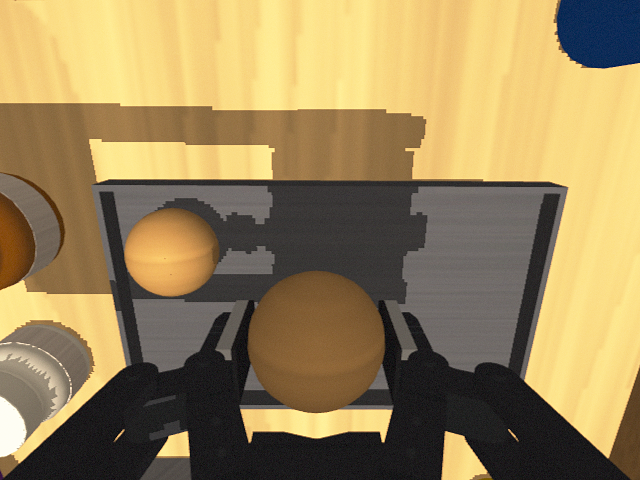

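```bash
python3 -m creep '{"translation":[[-12,-1.5,0],[-25,-4,0],[-30,-5,0],[-30,-5,0],[-32,-5,0],[-32,-5,0],[-30,-5,0],[-27,-4,0],[-18,-3,0],[-11.5,-2,0]],"rotation":[[0,0,0],[0,0,0],[0,0,0],[0,0,0],[0,0,0],[0,0,0],[0,0,0],[0,0,0],[0,0,0],[0,0,0]],"claw":[45,45,45,45,45,45,45,45,45,45]}' 30
python3 -m creep '{"translation":[[0,0,0],[0,0,0],[0,0,0]],"rotation":[[0,0,0],[0,0,0],[0,0,0]],"claw":[45,45,45]}' 30
python3 -c "
from h import *
s=shot('wrist','w20');t=sense()['tool_pos'];print(t)
print([proj(s,np.array([x,y,20.])).round().tolist() for x in (429,541) for y in (-322.5,-210.5)])"
```

```text
time: 37.95
tool_pos: [539.2, -212.1, 61.5]
tcp_rot: [-179.9, -0.0, 89.8]
ft_force: [-0.8, 0.1, -0.9]
finger_gap: 52.8
time: 38.25
tool_pos: [540.8, -209.3, 62.5]
tcp_rot: [-180.0, -0.0, 90.0]
ft_force: [0.3, -0.5, -0.8]
finger_gap: 52.7
[ 540.89240842 -209.27863397   62.61024152]
[[165.0, 396.0], [142.0, 254.0], [317.0, 396.0], [318.0, 254.0]]
```

View pics/w20.png

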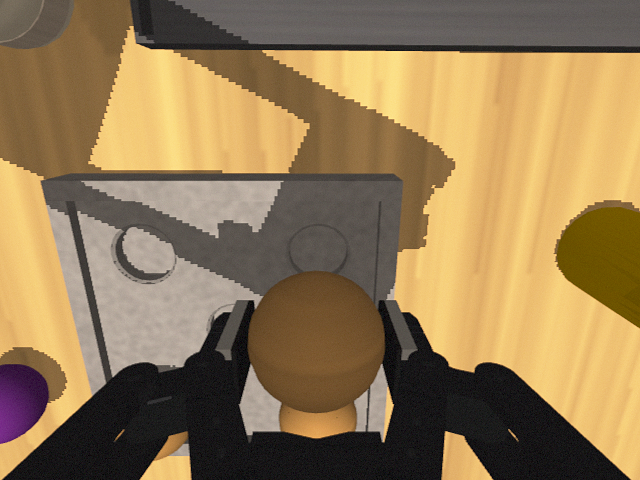

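```bash
python3 -m creep '{"translation":[[0.5,0,12],[0,0,20],[0,0,18],[0,0,12],[0,0,7],[0,0,4],[0,0,2],[0,0,1],[0,0,0],[0,0,0]],"rotation":[[0,0,0],[0,0,0],[0,0,0],[0,0,0],[0,0,0],[0,0,0],[0,0,0],[0,0,0],[0,0,0],[0,0,0]],"claw":[45,45,45,45,45,45,45,45,45,45]}' 30
python3 -m creep '{"translation":[[0,0,0.4],[0,0,0],[0,0,0]],"rotation":[[0,0,0],[0,0,0],[0,0,0]],"claw":[45,45,45]}' 30
```

```text
time: 39.3
tool_pos: [541.3, -210.1, -12.5]
tcp_rot: [179.9, 0.0, 89.9]
ft_force: [0.3, 0.3, 0.2]
finger_gap: 52.3
time: 39.6
tool_pos: [541.4, -210.1, -13.0]
tcp_rot: [179.9, 0.0, 89.9]
ft_force: [-0.1, -0.3, 2.6]
finger_gap: 52.3
```

```bash
python3 -m creep '{"translation":[[0,0,0],[0,0,0],[0,0,0],[0,0,0],[0,0,0],[0,0,-4],[0,0,-15],[0,0,-25],[0,0,-25],[0,0,-10]],"rotation":[[0,0,0],[0,0,0],[0,0,0],[0,0,0],[0,0,0],[0,0,0],[0,0,0],[0,0,0],[0,0,0],[0,0,0]],"claw":[53,55,58,62,68,70,70,70,70,70]}' 30
python3 -m creep '{"translation":[[0,0,0],[0,0,0]],"rotation":[[0,0,0],[0,0,0]],"claw":[70,70]}' 30
python3 -c "
from h import *
s=shot('wrist','w21');print(sense()['tool_pos'])"
```

```text
time: 40.6
tool_pos: [543.0, -210.8, 69.8]
tcp_rot: [179.7, 0.1, 89.9]
ft_force: [0.1, -0.2, 1.1]
finger_gap: 70.1
time: 40.8
tool_pos: [540.6, -209.7, 65.0]
tcp_rot: [-180.0, -0.0, 89.9]
ft_force: [-0.6, -0.4, -0.6]
finger_gap: 69.8
[ 539.99167972 -209.40663843   64.19390567]
```

View pics/w21.png

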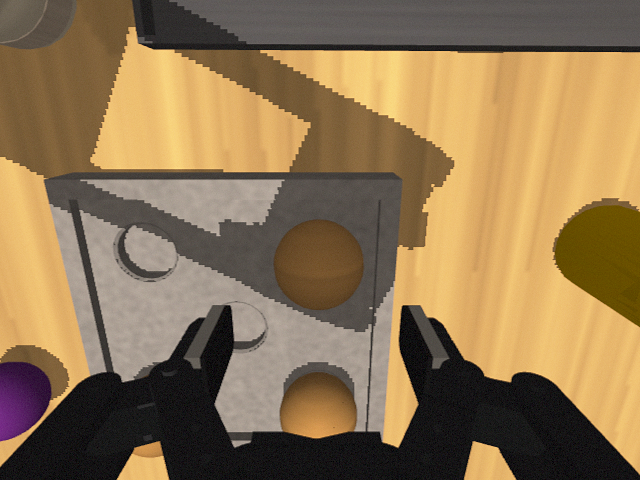

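Three balls are seated. The last one is ball A.

```bash
python3 -m creep '{"translation":[[12,-2,0],[25,-5,0],[30,-6,0],[32,-6,0],[32,-6,0],[32,-6,0],[30,-6,0],[27,-5,0],[19,-3.5,0],[12,-2,0]],"rotation":[[0,0,0],[0,0,0],[0,0,0],[0,0,0],[0,0,0],[0,0,0],[0,0,0],[0,0,0],[0,0,0],[0,0,0]],"claw":[70,70,70,70,70,70,70,70,70,68]}' 30
python3 -m creep '{"translation":[[0,0,0],[0,0,0],[0,0,0]],"rotation":[[0,0,0],[0,0,0],[0,0,0]],"claw":[68,68,68]}' 30
python3 -c "
from h import *
s=shot('wrist','w22');t=sense()['tool_pos'];print(t)
print([b for b in bl(s,31,(40,300,220,640)) if 25<b[2]<90])"
```

```text
time: 41.85
tool_pos: [491.9, 43.3, 64.2]
tcp_rot: [-179.9, -0.0, 90.0]
ft_force: [-0.5, -0.2, -0.3]
finger_gap: 68.0
time: 42.15
tool_pos: [493.6, 40.5, 65.2]
tcp_rot: [-180.0, 0.0, 89.9]
ft_force: [0.2, -0.7, 0.3]
finger_gap: 67.9
[493.69957067  40.39222671  65.30939066]
[(317.0, 255.8, 44.0, [493.5, 41.1]), (630.5, 143.0, 43.8, [667.9, 108.0]), (438.0, 66.5, 27.4, [556.8, 147.0])]
```

View pics/w22.png

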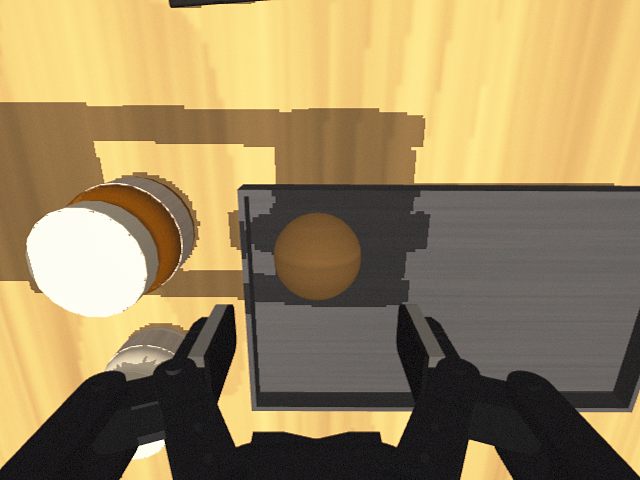

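Run:
```python
from h import *
t=cv2.imread('pics/t3.png'); 
s=snapshot('top')
for p in [(306,301),(347,301)]: print(ray(s,p,67).round(1))
for x in (293,319): print(ray(s,(x,301),67).round(1))
print(ray(s,(306,289),67).round(1))
```

```text
[374.1  50.8  67. ]
[372.7 -56.7  67. ]
[374.5  84.9  67. ]
[373.6  16.7  67. ]
[405.5  50.6  67. ]
```

The jar's near edge is at x≈409 and the gripper's outer edge at about 436, so there's room. Descending.

```bash
python3 -m creep '{"translation":[[0.5,0.5,12],[0,0,22],[0,0,22],[0,0,15],[0,0,9],[0,0,4],[0,0,1.5],[0,0,0],[0,0,0],[0,0,0]],"rotation":[[0,0,0],[0,0,0],[0,0,0],[0,0,0],[0,0,0],[0,0,0],[0,0,0],[0,0,0],[0,0,0],[0,0,0]],"claw":[66,66,66,66,66,66,66,66,62,60]}' 30
python3 -m creep '{"translation":[[0,0,0],[0,0,0],[0,0,0],[0,0,0],[0,0,0],[0,0,0],[0,0,0],[0,0,0],[0,0,0],[0,0,0]],"rotation":[[0,0,0],[0,0,0],[0,0,0],[0,0,0],[0,0,0],[0,0,0],[0,0,0],[0,0,0],[0,0,0],[0,0,0]],"claw":[56,52,48,45,45,45,45,45,45,45]}' 30
python3 -m creep '{"translation":[[0,0,-3],[0,0,-7],[0,0,-15],[0,0,-20],[0,0,-20],[0,0,-13],[0,0,-5],[0,0,0]],"rotation":[[0,0,0],[0,0,0],[0,0,0],[0,0,0],[0,0,0],[0,0,0],[0,0,0],[0,0,0]],"claw":[45,45,45,45,45,45,45,45]}' 30
python3 -c "
from h import *
s=shot('wrist','w23');t=sense()['tool_pos'];print(t)"
```

```text
time: 43.25
tool_pos: [494.7, 41.8, -19.4]
tcp_rot: [179.9, 0.0, 89.9]
ft_force: [0.3, 0.1, -0.1]
finger_gap: 59.9
time: 44.25
tool_pos: [494.8, 41.8, -19.5]
tcp_rot: [179.9, 0.0, 89.9]
ft_force: [-0.2, -0.0, 6.4]
finger_gap: 52.3
time: 45.05
tool_pos: [494.5, 41.7, 63.4]
tcp_rot: [179.9, 0.0, 89.9]
ft_force: [0.4, -0.4, 0.4]
finger_gap: 52.4
[493.83500352  41.76557821  62.57430755]
```

View pics/w23.png

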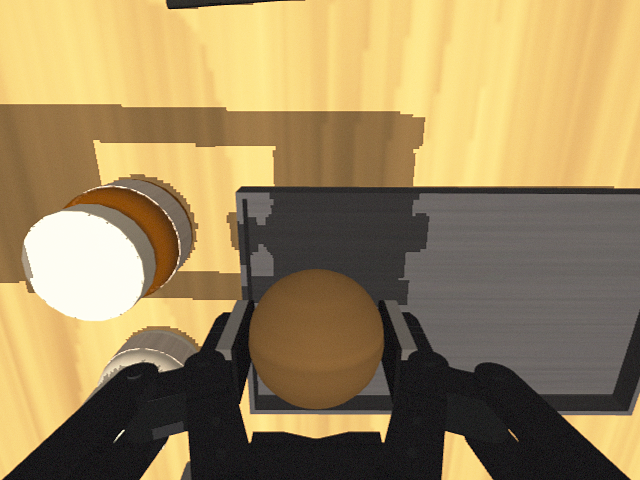

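```bash
python3 -m creep '{"translation":[[-12,-3,0],[-25,-6,0],[-30,-8,0],[-32,-8,0],[-32,-8,0],[-32,-8,0],[-30,-8,0],[-27,-8,0],[-20,-5,0],[-12,-3,0]],"rotation":[[0,0,0],[0,0,0],[0,0,0],[0,0,0],[0,0,0],[0,0,0],[0,0,0],[0,0,0],[0,0,0],[0,0,0]],"claw":[45,45,45,45,45,45,45,45,45,45]}' 30
python3 -m creep '{"translation":[[0,0,0],[0,0,0],[0,0,0]],"rotation":[[0,0,0],[0,0,0],[0,0,0]],"claw":[45,45,45]}' 30
python3 -c "
from h import *
s=shot('wrist','w24');t=sense()['tool_pos'];print(t)
print([proj(s,np.array([x,y,20.])).round().tolist() for x in (429,541) for y in (-322.5,-210.5)])"
```

```text
time: 46.1
tool_pos: [427.1, -211.8, 61.8]
tcp_rot: [-179.9, -0.0, 89.8]
ft_force: [-0.6, 0.5, -0.7]
finger_gap: 52.5
time: 46.4
tool_pos: [428.8, -209.3, 62.6]
tcp_rot: [-180.0, -0.0, 90.0]
ft_force: [0.4, 0.1, -0.5]
finger_gap: 52.8
[ 428.91468819 -209.22079042   62.66766404]
[[317.0, 396.0], [317.0, 254.0], [470.0, 396.0], [493.0, 254.0]]
```

View pics/w24.png

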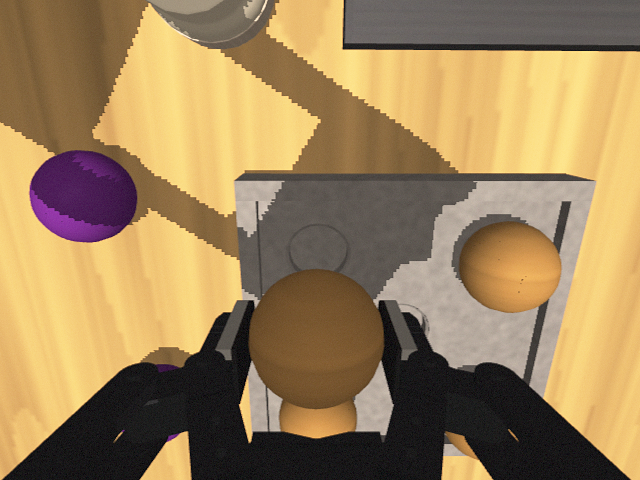

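```bash
python3 -m creep '{"translation":[[0.5,0,12],[0,0,20],[0,0,18],[0,0,11],[0,0,7],[0,0,3],[0,0,2],[0,0,1],[0,0,0],[0,0,0]],"rotation":[[0,0,0],[0,0,0],[0,0,0],[0,0,0],[0,0,0],[0,0,0],[0,0,0],[0,0,0],[0,0,0],[0,0,0]],"claw":[45,45,45,45,45,45,45,45,45,45]}' 30
python3 -m creep '{"translation":[[0,0,0.5],[0,0,0],[0,0,0]],"rotation":[[0,0,0],[0,0,0],[0,0,0]],"claw":[45,45,45]}' 30
```

```text
time: 47.45
tool_pos: [429.3, -210.0, -10.5]
tcp_rot: [179.9, 0.0, 89.9]
ft_force: [0.7, -0.2, -0.2]
finger_gap: 52.7
time: 47.75
tool_pos: [429.4, -210.0, -11.1]
tcp_rot: [179.9, 0.0, 89.9]
ft_force: [0.9, -0.1, 3.3]
finger_gap: 52.5
```

```bash
python3 -m creep '{"translation":[[0,0,0],[0,0,0],[0,0,0],[0,0,0],[0,0,0],[0,0,-4],[0,0,-15],[0,0,-25],[0,0,-35],[0,0,-35]],"rotation":[[0,0,0],[0,0,0],[0,0,0],[0,0,0],[0,0,0],[0,0,0],[0,0,0],[0,0,0],[0,0,0],[0,0,0]],"claw":[53,55,58,62,68,70,70,70,70,70]}' 30
python3 -m creep '{"translation":[[20,0,-30],[40,10,-20],[45,10,0],[45,10,0],[45,10,0],[45,10,0],[45,10,0],[45,10,0],[45,10,0],[45,10,0]],"rotation":[[0,0,0],[0,0,0],[0,0,0],[0,0,0],[0,0,0],[0,0,0],[0,0,0],[0,0,0],[0,0,0],[0,0,0]],"claw":[85,85,85,85,85,85,85,85,85,85]}' 60
python3 -c "
from h import *
s=shot('top','t5');t=sense()['tool_pos'];print(t)
shot('side','s5')
for z in (39,):
  print([b for b in bl(s,z,(210,302,382,470))])"
```

```text
time: 48.75
tool_pos: [428.2, -209.3, 103.4]
tcp_rot: [-179.9, -0.0, 89.9]
ft_force: [-0.0, -0.8, 0.0]
finger_gap: 70.4
time: 49.75
tool_pos: [519.3, 212.2, 152.7]
tcp_rot: [180.0, 0.0, 90.0]
ft_force: [1.3, -0.6, 0.8]
finger_gap: 85.2
[519.52495699 218.48729502 152.43180897]
[(445.3, 278.5, 10.0, [430.2, -322.2]), (403.2, 279.2, 9.7, [429.9, -209.4]), (402.2, 237.8, 9.7, [542.2, -210.2]), (443.6, 237.0, 9.9, [542.7, -322.2]), (425.5, 255.5, 62.9, [492.9, -271.5])]
```

View pics/t5.png

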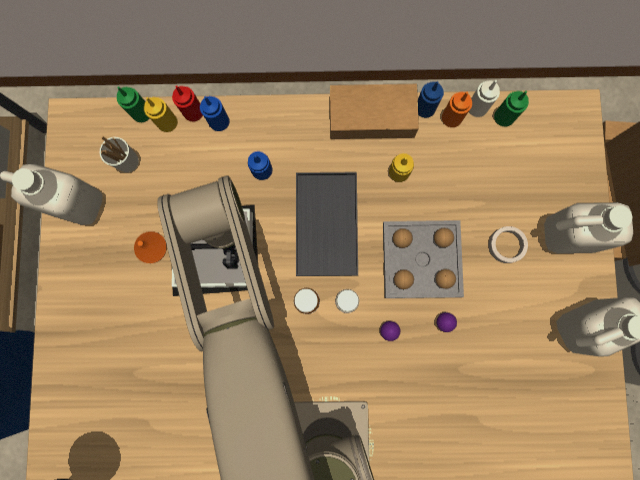

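View pics/s5.png

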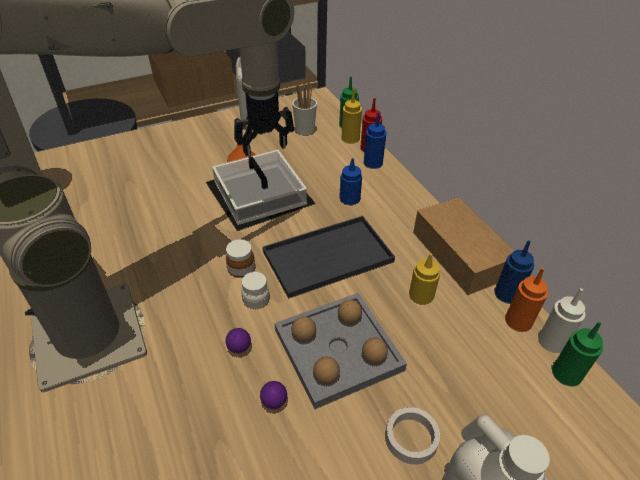

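All four balls sit in dimples in the top view at (402,238), (444,237), (403,279) and (445,279). They map to the tray corners within 2 mm, and the hood still stands on the pad. Going to regrip the hood.

```bash
python3 -m creep '{"translation":[[40,1,0],[35,1,0],[15,0,0],[0,0,0],[0,0,0],[0,0,0],[0,0,0]],"rotation":[[0,0,0],[0,0,0],[0,0,0],[0,0,0],[0,0,0],[0,0,0],[0,0,0]],"claw":[85,85,85,85,85,85,85]}' 60
python3 -c "
from h import *
s=shot('wrist','w25');t=sense()['tool_pos'];print(t,sense()['tcp_rot'])
print(hand(s,93,(95,310,280,355)))"
```

```text
time: 50.55
tool_pos: [521.6, 299.0, 152.5]
tcp_rot: [180.0, 0.0, 89.9]
ft_force: [0.6, 0.1, -0.1]
finger_gap: 85.1
[521.57223213 299.1062308  152.5387891 ] [1.79992684e+02 8.84318550e-03 8.98645455e+01]
[(array([316., 225.]), array([520.8, 306.9]), array([ 13.3, 112.5]), 0.11)]
```

View pics/w25.png

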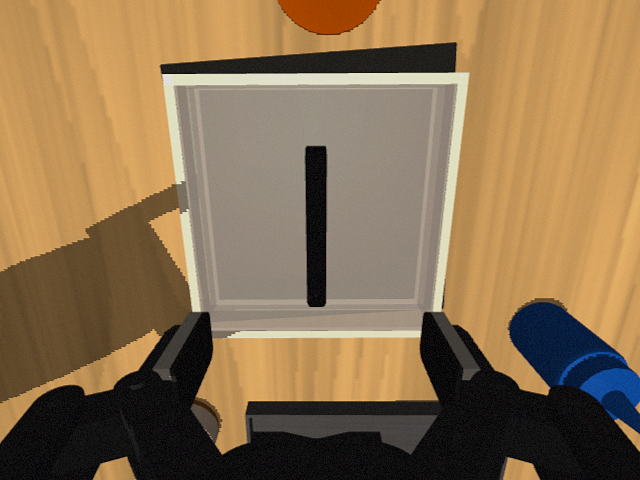

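The handle is at (316,225) → (520.8, 306.9), yaw ~0. I'll shift 8.5 mm in y and descend to z=40.6.

```bash
python3 -m creep '{"translation":[[8.5,0,0],[0,0,15],[0,0,25],[0,0,25],[0,0,20],[0,0,14],[0,0,8],[0,0,4],[0,0,0.5],[0,0,0]],"rotation":[[0,0,0],[0,0,0],[0,0,0],[0,0,0],[0,0,0],[0,0,0],[0,0,0],[0,0,0],[0,0,0],[0,0,0]],"claw":[85,85,85,85,85,85,85,85,85,85]}' 60
python3 -m creep '{"translation":[[0,0,0],[0,0,0],[0,0,0],[0,0,0],[0,0,0],[0,0,0],[0,0,0],[0,0,0],[0,0,0],[0,0,0]],"rotation":[[0,0,0],[0,0,0],[0,0,0],[0,0,0],[0,0,0],[0,0,0],[0,0,0],[0,0,0],[0,0,0],[0,0,0]],"claw":[60,40,20,10,5,5,5,5,5,5]}' 60
```

```text
time: 51.6
tool_pos: [522.0, 309.1, 41.8]
tcp_rot: [179.9, -0.0, 89.9]
ft_force: [0.6, -0.3, 1.0]
finger_gap: 85.2
time: 52.6
tool_pos: [521.6, 308.8, 41.2]
tcp_rot: [180.0, -0.0, 89.9]
ft_force: [1.1, -1.1, 3.6]
finger_gap: 12.2
```

Gripped at gap 12.2. Lifting and carrying back.

```bash
python3 -m creep '{"translation":[[0,0,-3],[0,0,-6],[0,0,-12],[0,0,-20],[0,0,-25],[0,0,-25],[0,0,-25],[0,0,-18],[0,0,-8],[0,0,0]],"rotation":[[0,0,0],[0,0,0],[0,0,0],[0,0,0],[0,0,0],[0,0,0],[0,0,0],[0,0,0],[0,0,0],[0,0,0]],"claw":[5,5,5,5,5,5,5,5,5,5]}' 80
python3 -m creep '{"translation":[[-15,-1,0],[-30,-2,0],[-40,-3,0],[-40,-3,0],[-40,-3,0],[-40,-3,0],[-40,-3,0],[-40,-3,0],[-40,-3,0],[-40,-3,0]],"rotation":[[0,0,0],[0,0,0],[0,0,0],[0,0,0],[0,0,0],[0,0,0],[0,0,0],[0,0,0],[0,0,0],[0,0,0]],"claw":[5,5,5,5,5,5,5,5,5,5]}' 80
python3 -m creep '{"translation":[[-40,-3,0],[-40,-3,0],[-40,-2,0],[-35,-1.5,0],[-25,0,0],[-15,0,0],[-8,0,0],[-4,0,0],[0,0,0],[0,0,0]],"rotation":[[0,0,0],[0,0,0],[0,0,0],[0,0,0],[0,0,0],[0,0,0],[0,0,0],[0,0,0],[0,0,0],[0,0,0]],"claw":[5,5,5,5,5,5,5,5,5,5]}' 80
python3 -m creep '{"translation":[[0,0,0],[0,0,0],[0,0,0],[0,0,0]],"rotation":[[0,0,0],[0,0,0],[0,0,0],[0,0,0]],"claw":[5,5,5,5]}' 80
python3 -c "
from h import *
s=shot('wrist','w26');t=sense()['tool_pos'];print(t,sense()['tcp_rot']);shot('side','s6');shot('top','t6')"
```

```text
time: 53.6
tool_pos: [522.1, 309.1, 184.7]
tcp_rot: [179.9, -0.1, 89.9]
ft_force: [0.5, 0.3, -4.3]
finger_gap: 11.9
time: 54.6
tool_pos: [492.1, -58.1, 181.2]
tcp_rot: [-179.9, -0.0, 89.9]
ft_force: [0.8, -0.2, -4.2]
finger_gap: 12.1
time: 55.6
tool_pos: [484.4, -262.2, 182.8]
tcp_rot: [-180.0, -0.0, 90.0]
ft_force: [-0.7, 0.1, -4.3]
finger_gap: 12.0
time: 56.0
tool_pos: [484.3, -263.0, 183.0]
tcp_rot: [180.0, 0.0, 90.0]
ft_force: [1.2, 0.1, -4.4]
finger_gap: 12.1
[ 484.30650769 -263.10967173  182.97218304] [1.79995085e+02 3.78337919e-03 8.99547599e+01]
```

View pics/w26.png

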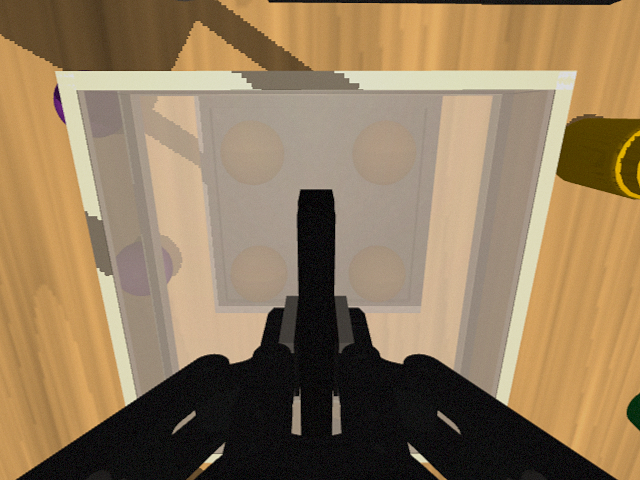

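View pics/s6.png

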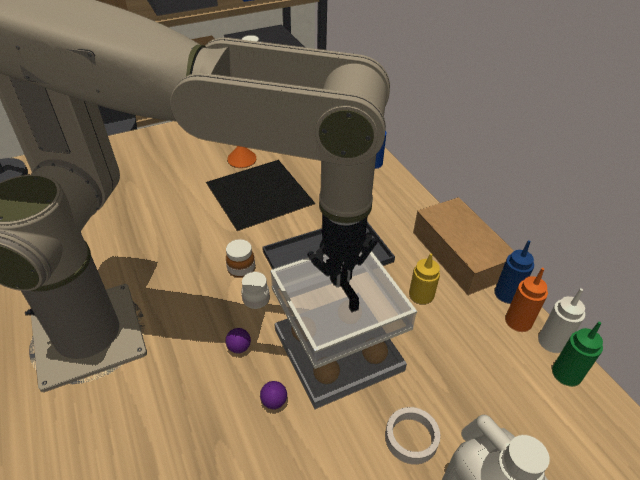

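Run:
```python
from h import *
s=snapshot('wrist');t=sense()['tool_pos'];print(t)
f=s['frame'];cv2.imwrite('pics/c9.png',cv2.resize(f[70:330,180:460],None,fx=2.3,fy=2.3,interpolation=cv2.INTER_CUBIC)[:,:,::-1])
for nm,p in dict(tl=(197,95),tr=(443,95),bl=(218,311),br=(420,311)).items(): print(nm,ray(s,p,28).round(1))
for p in [(252,152.5),(384.5,152.5),(258,271),(377,272)]: print(ray(s,p,39).round(1))
for p in [(55,70),(577,70)]: print('hood',ray(s,p,t[2]-65.9+28+56).round(1))
```

```text
[ 484.247154   -263.21022391  182.89101173]
tl [ 383.8 -164.9   28. ]
tr [ 590.3 -165.2   28. ]
bl [ 383.5 -370.    28. ]
br [ 589.3 -370.3   28. ]
[ 429.1 -211.1   39. ]
[ 541.9 -211.2   39. ]
[ 428.4 -320.9   39. ]
[ 541.3 -322.1   39. ]
hood [ 380.8 -163.4  201. ]
hood [ 586.5 -163.8  201. ]
```

View pics/c9.png

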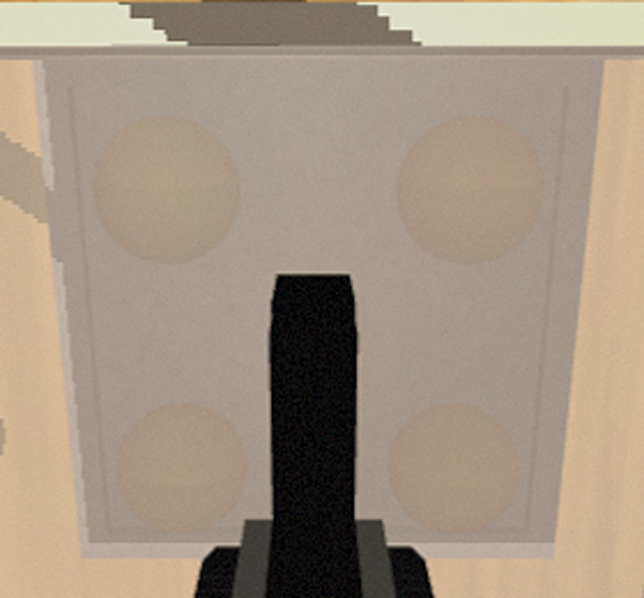

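The wrist view gives a tray centre of about (485.4, -266.3) from the balls seen through the hood. The hood centre is about (483.9, -266). I'll correct x by +1.2 and lower, stopping about 2.5 mm above contact.

```bash
python3 -m creep '{"translation":[[0,1.2,10],[0,0,20],[0,0,25],[0,0,20],[0,0,16],[0,0,11],[0,0,7],[0,0,4],[0,0,1.5],[0,0,0]],"rotation":[[0,0,0],[0,0,0],[0,0,0],[0,0,0],[0,0,0],[0,0,0],[0,0,0],[0,0,0],[0,0,0],[0,0,0]],"claw":[5,5,5,5,5,5,5,5,5,5]}' 80
python3 -c "
from h import *
s=shot('wrist','w27');t=sense()['tool_pos'];print(t,sense()['tcp_rot'])
s=snapshot('side');cv2.imwrite('pics/c10.png',cv2.resize(s['frame'][230:410,240:430],None,fx=3.2,fy=3.2,interpolation=cv2.INTER_CUBIC)[:,:,::-1])"
```

```text
time: 57.2
tool_pos: [485.9, -263.5, 69.0]
tcp_rot: [180.0, 0.0, 89.9]
ft_force: [-0.1, -0.1, -4.3]
finger_gap: 11.9
[ 485.97447055 -263.54608764   69.1589871 ] [1.79938436e+02 3.78075631e-02 8.99415217e+01]
```

View pics/w27.png

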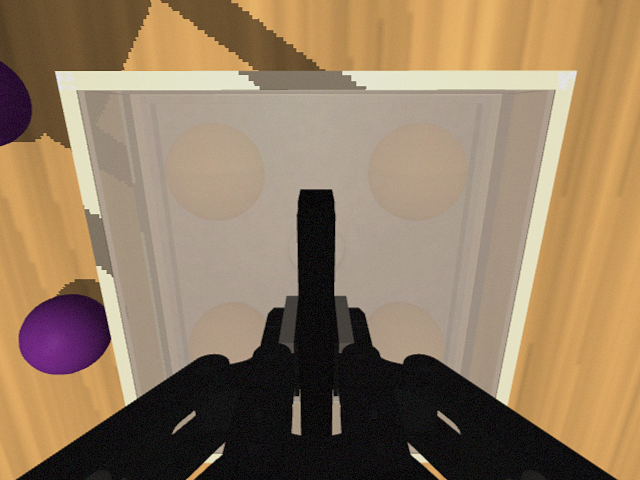

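View pics/c10.png

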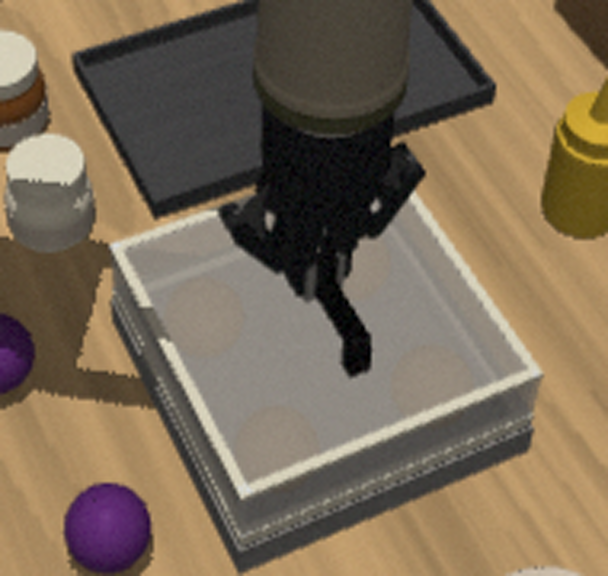

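The balls at (215,172) and (418,171) are symmetric about the handle at column 317, so x is centred. Lowering in small steps.

```bash
python3 -m creep '{"translation":[[0,0,0.7],[0,0,0.7],[0,0,0.6],[0,0,0],[0,0,0]],"rotation":[[0,0,0],[0,0,0],[0,0,0],[0,0,0],[0,0,0]],"claw":[5,5,5,5,5]}' 80
python3 -m creep '{"translation":[[0,0,0.5],[0,0,0],[0,0,0]],"rotation":[[0,0,0],[0,0,0],[0,0,0]],"claw":[5,5,5]}' 80
```

```text
time: 57.8
tool_pos: [485.4, -263.2, 66.4]
tcp_rot: [-180.0, -0.0, 89.9]
ft_force: [0.2, 0.1, -4.9]
finger_gap: 12.1
time: 58.1
tool_pos: [485.5, -263.3, 66.3]
tcp_rot: [180.0, 0.0, 89.9]
ft_force: [-2.4, 1.2, 1.5]
finger_gap: 12.1
```

Contact at 66.3, matching the expected 66. I'll check where the walls stand on the lip before releasing.

```bash
python3 -m creep '{"translation":[[0,0,0.3],[0,0,0],[0,0,0]],"rotation":[[0,0,0],[0,0,0],[0,0,0]],"claw":[5,5,5]}' 80
python3 -m creep '{"translation":[[0,0,-0.3],[0,0,0],[0,0,0],[0,0,0],[0,0,0],[0,0,0],[0,0,0],[0,0,0],[0,0,0],[0,0,0]],"rotation":[[0,0,0],[0,0,0],[0,0,0],[0,0,0],[0,0,0],[0,0,0],[0,0,0],[0,0,0],[0,0,0],[0,0,0]],"claw":[12,15,20,30,50,70,85,85,85,85]}' 60
python3 -m creep '{"translation":[[0,0,-10],[0,0,-20],[0,0,-30],[0,0,-35],[0,0,-35],[0,0,-20],[0,0,-10],[0,0,0],[0,0,0],[0,0,0]],"rotation":[[0,0,0],[0,0,0],[0,0,0],[0,0,0],[0,0,0],[0,0,0],[0,0,0],[0,0,0],[0,0,0],[0,0,0]],"claw":[85,85,85,85,85,85,85,85,85,85]}' 60
python3 -c "
from h import *
s=shot('wrist','w28');t=sense()['tool_pos'];print(t,sense()['tcp_rot'])"
```

```text
time: 58.4
tool_pos: [485.5, -263.3, 66.2]
tcp_rot: [180.0, 0.0, 89.9]
ft_force: [-4.6, 2.2, 5.2]
finger_gap: 12.2
time: 59.4
tool_pos: [485.5, -263.2, 65.9]
tcp_rot: [180.0, -0.0, 89.9]
ft_force: [-0.2, 0.2, 0.2]
finger_gap: 84.8
time: 60.4
tool_pos: [484.6, -262.7, 223.9]
tcp_rot: [-179.8, -0.1, 89.9]
ft_force: [0.1, -0.2, -0.8]
finger_gap: 84.5
[ 484.61842024 -262.69876285  223.94188173] [-1.79850947e+02 -9.88666149e-02  8.99444778e+01]
```

View pics/w28.png

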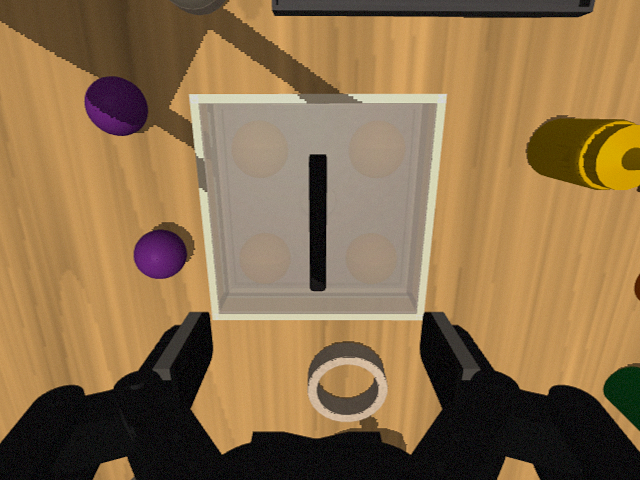

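The hood stands on the tray with four balls visible through it. I'll clear the arm and compare against the starting measurements.

```bash
python3 -m creep '{"translation":[[20,0,-5],[40,0,0],[40,0,0],[40,0,0],[40,0,0],[40,0,0],[40,0,0],[40,0,0],[40,0,0],[20,0,0]],"rotation":[[0,0,0],[0,0,0],[0,0,0],[0,0,0],[0,0,0],[0,0,0],[0,0,0],[0,0,0],[0,0,0],[0,0,0]],"claw":[85,85,85,85,85,85,85,85,85,85]}' 60
python3 -m creep '{"translation":[[40,0,0],[40,0,0],[20,0,0],[0,0,0],[0,0,0],[0,0,0],[0,0,0],[0,0,0]],"rotation":[[0,0,0],[0,0,0],[0,0,0],[0,0,0],[0,0,0],[0,0,0],[0,0,0],[0,0,0]],"claw":[85,85,85,85,85,85,85,85]}' 60
python3 - <<'E'
from h import *
s=shot('top','t7');f=s['frame'];h=cv2.cvtColor(f,cv2.COLOR_RGB2HSV)
box=np.zeros(f.shape[:2],bool);box[240:272,400:456]=1
print('handle',rects((f.max(2)<90)&box,115,s,30))
box[:]=0;box[205:305,380:475]=1
print('edging',rects((f.min(2)>185)&box,84,s,30))
t=(h[...,1]<75)&box
print('both',rects(t,84,s))
g=f[205:310,370:480]
cv2.imwrite('pics/c11.png',cv2.resize(g,None,fx=5.5,fy=5.5,interpolation=cv2.INTER_CUBIC)[:,:,::-1])
s=snapshot('side')
cv2.imwrite('pics/c12.png',cv2.resize(s['frame'][260:410,240:430],None,fx=4,fy=4,interpolation=cv2.INTER_CUBIC)[:,:,::-1])
E
```

```text
time: 61.45
tool_pos: [484.8, 99.6, 229.7]
tcp_rot: [-179.9, -0.0, 90.1]
ft_force: [-0.1, -0.8, 0.6]
finger_gap: 84.9
time: 62.25
tool_pos: [486.1, 195.9, 230.9]
tcp_rot: [180.0, 0.0, 89.9]
ft_force: [-0.1, 0.0, 0.4]
finger_gap: 85.0
handle [(array([428., 255.]), array([ 484.4, -263.5]), array([115.3,  12.9]), 89.21)]
edging [(array([427., 257.]), array([ 485.5, -266.1]), array([204.2, 205.1]), 0.06)]
both [(array([425., 257.]), array([ 484.5, -261.8]), array([216.2, 211.6]), 89.98)]
```

View pics/c11.png

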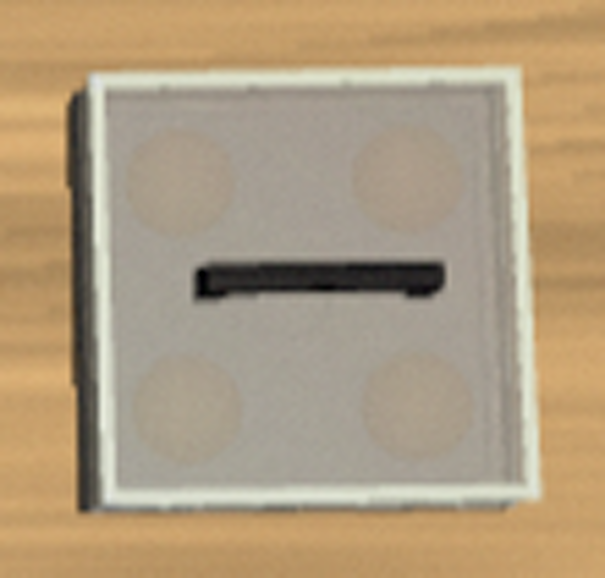

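View pics/c12.png

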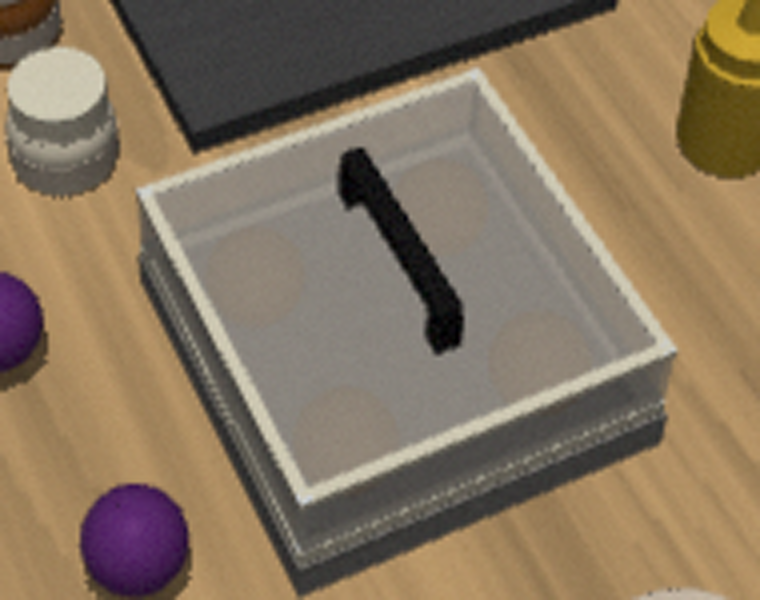

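The hood edging centre is (485.5, -266.1) at 0.1°, against (485.3, -266.5) at the start and a tray centre of about (485.5, -266.2). It looks level and the four balls are seated, so I'm handing in.

```bash
python3 -c "
from bench import *
print(hand_in())"
```

```text
the job is handed in; nothing more can be done
None
```

I moved the hood to the pad, set the four wooden balls in the corner dimples and put the hood back on the tray. I then handed in at about 62 s. There was no fifth wooden ball in this start, and I never touched the purple look-alikes or the bystanders.

- **Hood:** in the last top view its edging centre is (485.5, -266.1) at about 0.1°. The tray centre is about (485.5, -266.2), so the hood is centred within roughly 1 mm and square. It touched the lip at the expected height and looks level from the side.
- **Balls:** before the hood went back, the top view put all four within about 2 mm of their dimples. They still show in place through the hood.
- **Missed grasp:** my first grip on the handle closed on nothing. The fingertips sit about 35–45 mm behind the reported TCP, so I measured that in the side and wrist views and allowed for it from then on.
- **Disagreement:** estimates of the tray centre differed by 1–2 mm between cameras. A cruder outline check of hood and tray together read about 4 mm off in y, as it did at the start, because it includes the visible tray side.

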